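# Stand the prototype lamp on the carrier and run it up to the light meter

### The arm

A 6-joint arm with a two-finger parallel gripper is mounted at the origin on the work surface. World frame = base frame: x ahead of the robot, y to its left, z up, the work surface at z = 0. Lengths are in m, angles in rad, forces in N, time in s.
With the tool pointing down it reaches from about 0.275 to 0.725 m from the base axis. Payload 5.6 kg.
Tool frame: the origin (TCP) lies on the centre line of the jaws, within the pads' length; the fingertips stand 25 mm ahead of it and the grasp point (between the pads) lies 6 mm ahead of it (r.tcp_to_tips is the z of the fingertips in the tool frame, in m); z points along the fingers, y is the line along which they close (so a half turn about z gives the same grasp; the last joint's range is limited). The gripper opens to 85 mm and grips with 20 to 120 N. Pads are 22 mm wide; open, the fingers measure 114 mm over their backs; the gripper's body (76 mm by 85 mm) begins 54 mm behind the grasp point. The pads swing forward as they close: fully open they stand 13 mm farther back than shut.
Start: joints at [-0.845, 0.255, 0.108, 0, -1.424, -0.285], TCP at [0.235, -0.497, 0.256] pointing down, gripper open.
Joint ranges: [-2.95, 2.95], [-1.21, 1.97], [-1.09, 1.5], [-2.87, 1.71], [-2.94, -0.07], [-3.05, 3.05]. Speed limits (rad/s): [2.57, 2.57, 3.14, 3.14, 3.14, 3.14].

### API

Orientations are given as [roll, pitch, yaw] about the fixed x, y, z axes, in that order (R = Rz(yaw) Ry(pitch) Rx(roll)).
In Python, from workcell import r, camera gives the robot as it stands.
- The arm moves only by the tool arm_command, never from a script. Its argument "series" is a list of rows, each an object of numbers: "grip": the closure, from -1 (fully open) to 1 (shut); "tx", "ty", "tz": the shift along the world's x, y, z in m; "rx", "ry", "rz": the turn, a rotation vector about the world's x, y, z in rad. In form: [{"grip": .., "tx": .., "ty": .., "tz": .., "rx": .., "ry": .., "rz": ..}, ...]. A call has 1 to 10 rows; each row is the pose to reach, as a shift and turn from the pose commanded when the call began; what a row does not reach only later rows make up. A row lasts 1/10 s, in which the tool goes at most 50 mm and 8.59 degrees, less where a joint would pass 70% of its speed; a pose out of reach is approached as far as the arm can. A call with a gripper value outside its range is refused whole. The fingers move at their own pace and stop on an object; "newtons" is the grip in N (left out, the last holds). Time passes only in rows, so rows that repeat a pose let the fingers close. It gives the time, the measured TCP pose, the force, the opening and the grip force at its end, in the units of the state.
- r.get_obs(): the state, without advancing time (a new reading comes with each control period).
- camera(name): name is "scene" or "top" or "wrist"; returns a dict with "img" (420x560x3 uint8, red, green, blue), "z_map" (420x560 float32, m along the optical axis (not along the pixel's ray), 0 where there is no reading), "camera_matrix" (3x3 intrinsics, pixels), "dist" ([k1, k2, p1, p2, k3] as OpenCV has them; the pictures are not rectified), "view" (4x4, takes a point from world to camera coordinates). Camera axes: x right, y up, looking along -z (the intrinsics and any distortion apply to the point x, -y, -z); pixel columns grow to the right and rows downward; lengths in m; the calibration is good to about 2 mm. A picture is of the moment at which its call begins.
- r.job_done(): hands the job in; it is judged then, once.
The state is a dict: "time_s": time; "joint_pos": joint angles; "dq": joint speeds; "joint_efforts": joint torques, N m; "tcp_pos": TCP position; "ee_rot": TCP orientation; "ft_force": force on the tool from outside, world axes, zero at the start; "ft_torque": the same for the moment, N m; "gripper_width": finger opening in m; "gripper_force": force on a finger pad.
Only numpy, scipy, OpenCV 4.12 (cv2) and the standard library are available. Lean on these libraries where they do the work, as an engineer would, in place of code of your own. Each camera call takes 0.05 s, during which the arm holds its last target. There are 200 camera calls.

### The job

Slide the plate carrier into the open end of the rail, only about half way. Take the top-heavy lamp out of its leaning rest, stand it gently upright on the carrier's square pad, let go and make sure that it stays still; then, without touching the lamp, gently push the carrier by its fin fully home against the rail's stop, with the lamp still standing on its pad. Leave the other things on the bench where they are.

Things in the scene. Friction and masses are not known exactly. Their poses are not given: they have to be found in the camera images.
- rail: Fixed aluminium rail. Origin: on the table, middle of its open mouth; +x runs along the rail from mouth to stop, z up. Side walls from x = 0 to 240 mm, 84 mm apart inside, carry inward lips 68 mm apart, 13 to 17 mm above the table (the rail's floor). Before the mouth, 12 mm high guides flare out to about 105 mm at x = -30 mm.
- rail_stop (a point): Middle of the rail's stop face, 5 mm above the table, at rail x = 240 mm. Beside the rail's inner half (rail x 140 to 250 mm) two black screens 75 mm high stand 82 mm either side of its middle; behind the stop (to rail x 310 mm) a black plate 170 mm wide and 165 mm high carries the light meter.
- carrier_fin (a point): Centre of the upright cross-wise fin of the carrier: 10 mm thick (x), 50 mm wide (y), 10 to 55 mm above the table; its centre is 32.5 mm up. The carrier is a loose flat aluminium plate 200 (x) x 80 (y) x 10 mm, 0.5 kg, lying on the table; the fin's centre is 20 mm from its trailing end. Axes: x along the plate, from fin to leading end; z up.
- carrier_pad (a point): Centre of the top face of the carrier's square rubber pad, 60 x 60 mm, 4 mm thick, 14 mm above the table; it lies 120 mm ahead of the fin (carrier +x). Axes as the carrier's.
- carrier_front (a point): Middle of the carrier's leading end face, 5 mm above the table, 180 mm ahead of the fin. Fully home it is at rail x = 240 mm.
- lamp_head (a point): Centre of the lamp's head, where it is grasped. The top-heavy lamp (0.3 kg, 147 mm tall) has a white drum head 48 mm in diameter and 64 mm high on a 15 mm stem, over a square foot only 30 x 30 mm, 8 mm thick. z points along the lamp from foot to head; this centre is 112 mm from the foot's underside. In the rest it leans 30 degrees from vertical.
- lamp_foot (a point): Centre of the underside of the lamp's foot. Axes as the lamp's.
- lamp: The lamp as a whole; origin at the centre of the underside of its foot, z towards the head.
- lamp_rest: Fixed grey rest, base 130 x 90 mm, in which the lamp leans 30 degrees towards the rest's -x. Origin under the centre of its base, z up. A V-shaped support holds the head's lower rim from its low side, up to 89 mm along the lamp from the foot's underside, and a small ledge stops the foot: the lamp comes out freely along its own axis, or straight up.
- carrier: The carrier as a whole; origin at the centre of its underside, 80 mm ahead of the fin, axes as above.
- tape: Bystander, to be left alone: roll of paper tape lying flat, 100 mm outside diameter, 25 mm high; origin under its centre.
- multimeter: Bystander, to be left alone: black hand multimeter lying on its back, 150 x 80 x 35 mm; origin under its centre.
- pen_cup: Bystander, to be left alone: round cup 80 mm wide, 100 mm high with pens standing in it up to about 165 mm; origin under its centre.
- screwdriver: Bystander, to be left alone: screwdriver 200 mm long lying on the table; origin under its middle.
- housing: Bystander, to be left alone: open shallow grey case 130 x 90 x 35 mm with a circuit board in it; origin under its centre.
- globe: Bystander, to be left alone: empty white globe housing standing on its flat, 116 mm wide, 108 mm high; origin under its centre.
Not all that is in view belongs to the job. Of the things that look like the lamp, the smaller one is meant. Of the things that look like the carrier, the smaller one is meant.

How it is judged:
By the outcome, as a careful person would: the job done as asked, in the order asked, and still so for the second after the job is handed in, with the robot touching nothing.
It also fails if it takes over 72 s, if anything falls off the work surface, if the arm or the gripper's body presses on something with over 40 N, if the wrist force passes 120 N, or if a joint passes its speed limit or range.

## Working session

There is one attempt and no reset: what is moved stays moved. The work goes in short steps, Python scripts to look and compute and a tool call to move; the robot and the scene stay as the last step left them, time stands still between calls to the robot, and variables do not carry over. Pictures are saved under pics/ and viewed, at most 10 in all, crops included, and the job is handed in when it is done.

Besides the shell and the picture viewer there is one more tool, called after ">>>" as name([rows], argument=value, ...), one row to a line, values as JSON. arm_command: Moves the arm, as the interface text tells. Its arguments: {"type":"object","properties":{"series":{"type":"array"},"newtons":{"type":"number"}},"required":["series"]}

```bash
ls; mkdir -p pics; cat > h.py <<'E'
import numpy as np, cv2
from workcell import r, camera
def pts(c):
    "world xyz per pixel (NaN where no depth)"
    h,w=c["z_map"].shape
    uv=np.stack(np.meshgrid(np.arange(w),np.arange(h)),-1).reshape(-1,1,2).astype(float)
    n=cv2.undistortPoints(uv,np.array(c["camera_matrix"],float),np.array(c["dist"],float)).reshape(h,w,2)
    z=np.where(c["z_map"]>0,c["z_map"],np.nan)
    P=np.stack([n[...,0]*z,-n[...,1]*z,-z],-1)
    V=np.linalg.inv(np.array(c["view"]))
    return P@V[:3,:3].T+V[:3,3]
def save(n,img,s=1):
    cv2.imwrite(f"pics/{n}.png",cv2.resize(img[...,::-1],None,fx=s,fy=s,interpolation=cv2.INTER_CUBIC))
E
python3 - <<'E'
from h import *
import pickle
d={n:camera(n) for n in("scene","top")}
pickle.dump(d,open("c0.pkl","wb"))
for n in d: save(n+"0",d[n]["img"],1.4); print(np.round(np.linalg.inv(d[n]["view"])[:3,3],3))
print(r.get_obs())
E
```

```text
pics
[1.289 0.037 0.656]
[0.316 0.003 1.44 ]
{'time_s': 0.1, 'joint_pos': array([-8.45422427e-01,  2.55666974e-01,  1.07125857e-01, -4.26394729e-04,
       -1.42392590e+00, -2.84606307e-01]), 'dq': array([ 0.00091104, -0.00103919,  0.00144085,  0.0002379 , -0.00106735,
       -0.0018674 ]), 'joint_efforts': array([-2.23735347e-03, -3.87606168e+01,  2.38474417e+01,  5.37774414e+00,
       -3.73195595e-03, -2.79011672e-06]), 'tcp_pos': array([ 0.23452375, -0.49703488,  0.25549337]), 'ee_rot': array([ 3.13987075e+00, -6.43642517e-05, -2.70088776e+00]), 'ft_force': array([ 0.03188049,  0.45901645, -0.56353281]), 'ft_torque': array([-0.03417248,  0.0183664 ,  0.0078814 ]), 'gripper_force': 0.0, 'gripper_width': 0.08524915287602695}
```

View pics/scene0.png

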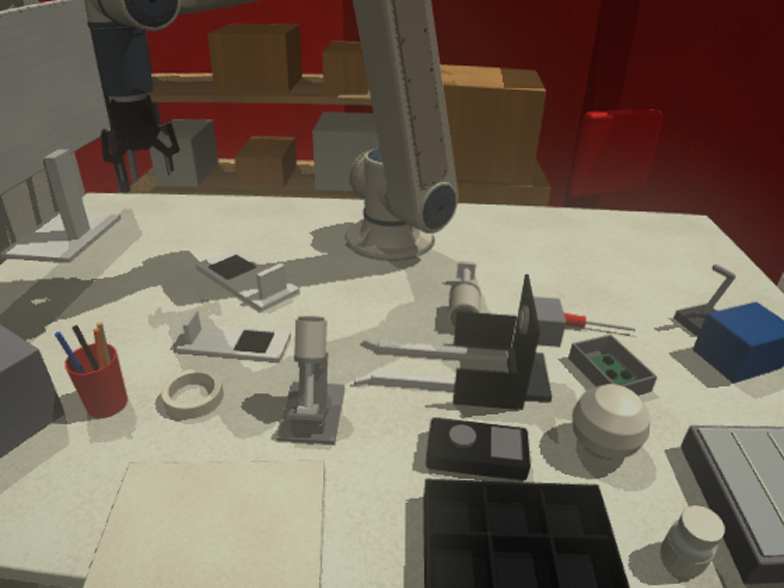

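View pics/top0.png

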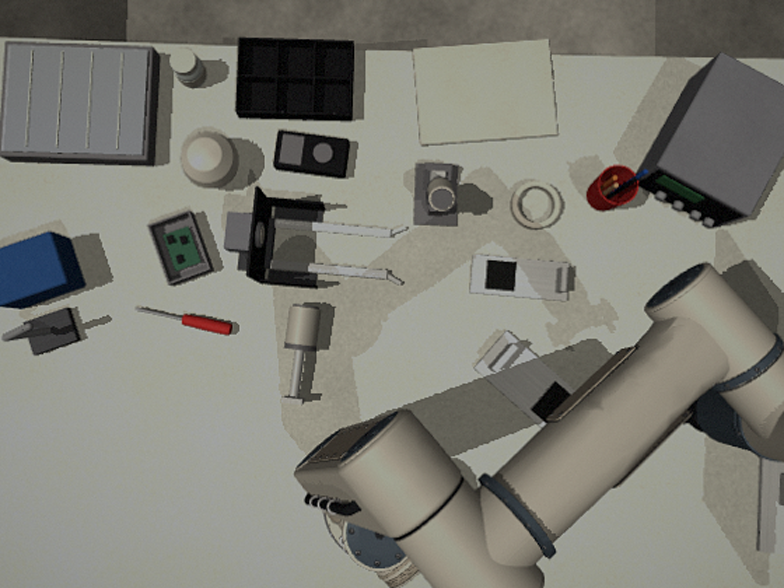

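The scene view shows the rail (mouth at about (365,362), stop near (520,350)). Candidates, in top-view pixels:
- **Carriers:** A at (520,278), B, rotated, at (525,375).
- **Lamps:** one in the rest at (440,195), one lying at (302,345).

I'll measure their sizes to decide which ones are meant.

```bash
cat > m0.py <<'E'
from h import *
import pickle
d=pickle.load(open("c0.pkl","rb"))
T=pts(d["top"]);S=pts(d["scene"])
np.set_printoptions(suppress=True,precision=4,linewidth=150)
def rep(name,P,lo,hi,zlo,zhi):
    m=(P[...,0]>lo[0])&(P[...,0]<hi[0])&(P[...,1]>lo[1])&(P[...,1]<hi[1])&(P[...,2]>zlo)&(P[...,2]<zhi)
    Q=P[m]
    if len(Q)<5: print(name,len(Q));return
    (c,s,a)=cv2.minAreaRect(Q[:,:2].astype(np.float32)*1000)
    print(name,len(Q),"c",np.round(c,1),"s",np.round(s,1),"a",round(a,1),"z",np.round(np.percentile(Q[:,2],[2,50,98])*1000,1))
def at(u,v,P=T): return P[int(round(v/1.4)),int(round(u/1.4))]
for n,u,v in [("Apad",500,275),("Aplate",540,280),("Afin",564,278),("Bpad",552,402),("Bplate",530,375),("Bfin",497,355),("lamp",442,190),("rest",425,215),("lying",302,325),("railmouthL",400,230),("railmouthR",395,277),("plate",260,235),("wallL",350,228),("wallR",350,270),("table",470,230),("rf",340,250)]:
    print(n,at(u,v))
import sys
E
python3 - <<'E'
exec(open("m0.py").read())
for zl,zh in((.005,.012),(.012,.02),(.03,.08)):
  a=at(520,278);rep("A",T,a[:2]-.13,a[:2]+.13,zl,zh) if 0 else None
# segment A and B by connected components of height
m=(T[...,2]>.006)&(T[...,2]<.08)
n,l=cv2.connectedComponents(m.astype(np.uint8))
for nm,u,v in(("A",540,280),("B",530,375)):
    k=l[int(v/1.4),int(u/1.4)];Q=T[l==k]
    for zl,zh in((.006,.012),(.012,.02),(.006,.08),(.03,.08)):
        q=Q[(Q[:,2]>zl)&(Q[:,2]<zh)]
        if len(q)>5:
            c,s,a=cv2.minAreaRect(q[:,:2].astype(np.float32)*1000);print(nm,k,zl,zh,len(q),np.round(c,1),np.round(s,1),round(a,1),np.round(np.percentile(q[:,2],[2,50,98]),4))
img=d["top"]["img"]
save("crop1",np.hstack([img[100:310,280:430],img[130:300,190:290].repeat(1,0)[:, :] if 0 else img[100:310,180:330]]),2.6)
E
```

```text
Apad [ 0.4675 -0.2362  0.014 ]
Aplate [ 0.4582 -0.3204  0.0122]
Afin [ 0.4578 -0.3579  0.0564]
Bpad [ 0.2105 -0.3431  0.0154]
Bplate [ 0.2627 -0.3006  0.0147]
Bfin [ 0.3007 -0.2305  0.0234]
lamp [ 0.6051 -0.1015  0.1705]
rest [ 0.5882 -0.081   0.0054]
lying [0.3522 0.1623 0.059 ]
railmouthL [ 0.556  -0.0287  0.0126]
railmouthR [ 0.4582 -0.0198 -0.0062]
plate [0.5171 0.2383 0.1387]
wallL [0.5557 0.0759 0.0157]
wallR [0.4681 0.0733 0.0161]
table [ 0.5617 -0.1757  0.0011]
rf [0.5104 0.0957 0.0008]
A 708 0.006 0.012 1050 [ 463.  -276.4] [200.2  82.9] 85.3 [0.0062 0.0091 0.0119]
A 708 0.012 0.02 488 [ 462.5 -276. ] [200.1  78.7] 86.8 [0.0121 0.014  0.0186]
A 708 0.006 0.08 1658 [ 463.1 -276.1] [200.7  82.9] 85.3 [0.0063 0.0107 0.0535]
A 708 0.03 0.08 103 [ 458.2 -355.4] [12.2 49.5] 85.0 [0.0321 0.0516 0.0584]
B 980 0.006 0.012 878 [ 255.  -285.6] [188.3 106.5] 50.4 [0.0064 0.01   0.0119]
B 980 0.012 0.02 1148 [ 255.7 -286.7] [184.1 103.7] 50.0 [0.0121 0.0145 0.0195]
B 980 0.006 0.08 2271 [ 255.  -285.6] [188.3 106.5] 50.4 [0.0069 0.013  0.0705]
B 980 0.03 0.08 155 [ 297.8 -236. ] [13.4 63.7] 49.7 [0.0341 0.0683 0.0745]
```

View pics/crop1.png

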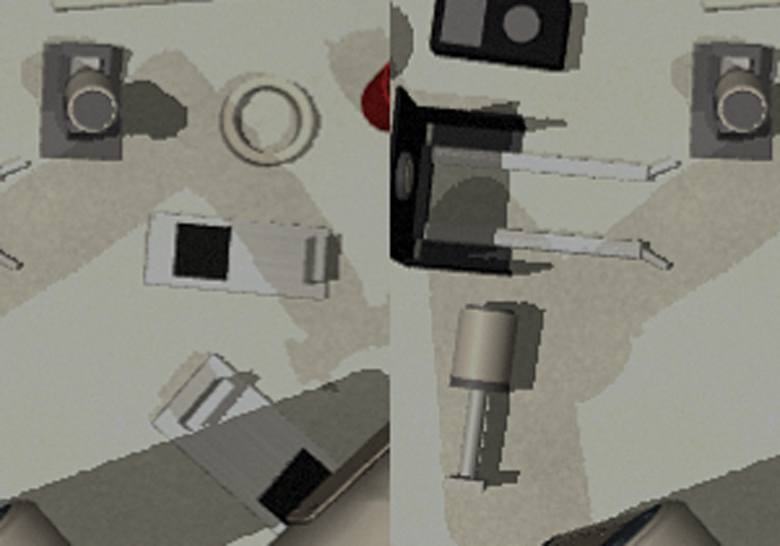

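A measures 200 x 80 mm, against about 106 mm wide for B, so A is the carrier. The lying lamp's head is about 60 mm across, so the lamp in the rest is the smaller one. Next I'll fit the poses precisely.

```bash
cat > fit.py <<'E'
from h import *
from scipy.optimize import least_squares
def box(P,lo,hi): return P[np.all((P>lo)&(P<hi),-1)]
def cyl_fit(P,c0,a0,R=.024):
    "axis through point c with direction a for points on a cylinder side"
    def unpack(p): a=np.array([p[2],p[3],1.]);return np.array([p[0],p[1],c0[2]]),a/np.linalg.norm(a)
    def f(p):
        c,a=unpack(p);d=P-c;return (np.linalg.norm(d-np.outer(d@a,a),axis=1)-R)*1000
    s=least_squares(f,[c0[0],c0[1],a0[0]/a0[2],a0[1]/a0[2]],loss="soft_l1")
    return (*unpack(s.x),np.sqrt(np.median(s.fun**2)))
E
python3 - <<'E'
exec(open("m0.py").read())
from fit import *
# rail lips: per y-bin
for n,P in(("T",T),("S",S)):
  for y in np.arange(-.05,.2,.03):
    q=box(P,[.42,y-.01,.011],[.61,y+.01,.021]);L=q[q[:,0]>.51][:,0];Rr=q[q[:,0]<.51][:,0]
    if len(L)>3 and len(Rr)>3: print(n,round(y,3),"hi",np.percentile(L,[3,97]),"lo",np.percentile(Rr,[3,97]), len(L),len(Rr))
# mouth: ends of walls
  for nm,lo,hi in(("scr",.065,.08),("plate",.155,.17)):
    q=box(P,[.38,.05,lo],[.66,.32,hi]); 
    if len(q)>10: print(n,nm,len(q),[np.round(v,1) for v in cv2.minAreaRect(q[:,:2].astype(np.float32)*1000)], np.percentile(q,[2,98],axis=0))
# carrier A in scene
for zl,zh in((.006,.02),(.03,.08)):
    q=box(S,[.39,-.4,zl],[.54,-.15,zh]);print("S A",zl,len(q),[np.round(v,1) for v in cv2.minAreaRect(q[:,:2].astype(np.float32)*1000)])
im=d["top"]["img"].astype(int).sum(-1)
q=T[(im<150)&(abs(T[...,2]-.014)<.006)&(abs(T[...,0]-.465)<.06)&(abs(T[...,1]+.24)<.07)];print("pad",len(q),[np.round(v,1) for v in cv2.minAreaRect(q[:,:2].astype(np.float32)*1000)])
# rest base
q=box(T,[.5,-.2,.003],[.72,.0,.03]);print("base",len(q),[np.round(v,1) for v in cv2.minAreaRect(q[:,:2].astype(np.float32)*1000)],np.median(q[:,2]))
# lamp
for n,P in(("T",T),("S",S)):
  q=box(P,[.52,-.2,.10],[.72,.0,.2]);print(n,len(q),q.mean(0),q.max(0),q.min(0))
Q=np.vstack([box(P,[.52,-.2,.115],[.72,.0,.145]) for P in(T,S)]);Q0=box(S,[.52,-.2,.115],[.72,.0,.145])
for a in([-.5,0,.87],[.5,0,.87],[0,.5,.87],[0,-.5,.87]):
  for nm,q in (("TS",Q),("S",Q0)):
    c,ax,e=cyl_fit(q,np.array([.605,-.1,.13]),a);print(nm,c,ax,e,np.degrees(np.arccos(ax[2])))
E
```

```text
Apad [ 0.4675 -0.2362  0.014 ]
Aplate [ 0.4582 -0.3204  0.0122]
Afin [ 0.4578 -0.3579  0.0564]
Bpad [ 0.2105 -0.3431  0.0154]
Bplate [ 0.2627 -0.3006  0.0147]
Bfin [ 0.3007 -0.2305  0.0234]
lamp [ 0.6051 -0.1015  0.1705]
rest [ 0.5882 -0.081   0.0054]
lying [0.3522 0.1623 0.059 ]
railmouthL [ 0.556  -0.0287  0.0126]
railmouthR [ 0.4582 -0.0198 -0.0062]
plate [0.5171 0.2383 0.1387]
wallL [0.5557 0.0759 0.0157]
wallR [0.4681 0.0733 0.0161]
table [ 0.5617 -0.1757  0.0011]
rf [0.5104 0.0957 0.0008]
T -0.02 hi [0.5504 0.5588] lo [0.4428 0.4555] 10 10
T 0.01 hi [0.5399 0.5575] lo [0.4552 0.4701] 39 41
T 0.04 hi [0.5415 0.5596] lo [0.457  0.4723] 39 30
T 0.07 hi [0.5439 0.5621] lo [0.4574 0.4741] 38 39
T 0.1 hi [0.5461 0.5635] lo [0.4593 0.4762] 40 39
T 0.13 hi [0.5481 0.5846] lo [0.4616 0.4784] 45 40
T 0.16 hi [0.5502 0.5952] lo [0.4309 0.4805] 44 45
T 0.19 hi [0.5522 0.5973] lo [0.4333 0.4828] 42 46
T scr 246 [array([534.1, 197.3]), array([310., 165.]), np.float64(17.9)] [[0.4311 0.1352 0.0655]
 [0.6573 0.3178 0.0792]]
T plate 203 [array([522.9, 273.6]), array([ 54.6, 169. ]), np.float64(
[... 1230 characters left out ...]
 0.13  ] [-0.5115  0.02    0.859 ] 0.9174866749615038 30.791716490902505
S [ 0.612 -0.1    0.13 ] [-0.5046  0.018   0.8631] 0.8172052724632417 30.32875852856706
TS [ 0.6115 -0.1     0.13  ] [-0.5115  0.02    0.859 ] 0.917485966839175 30.79174984699957
S [ 0.612 -0.1    0.13 ] [-0.5046  0.018   0.8631] 0.8172053409072843 30.32875539691523
TS [ 0.6115 -0.1     0.13  ] [-0.5115  0.02    0.859 ] 0.9174864996477842 30.791725555510496
S [ 0.612 -0.1    0.13 ] [-0.5046  0.018   0.8631] 0.8172052672102382 30.3287586645617
TS [ 0.6115 -0.1     0.13  ] [-0.5115  0.02    0.859 ] 0.9174864924555798 30.791725484453217
S [ 0.612 -0.1    0.13 ] [-0.5046  0.018   0.8631] 0.8172052567095742 30.32875920834443
```

Lamp axis, carrier and rail are fitted. Scene and top views differ by about 4.5 mm in world x, so I'll tie the frame to the robot when the fin is gripped across its width. First move: above the fin.

>>> arm_command([
  {"grip": -1, "tx": 0.0255, "ty": 0.0006, "tz": 0, "rz": 0.13},
  {"grip": -1, "tx": 0.06, "ty": 0.03, "tz": 0, "rz": 0.27},
  {"grip": -1, "tx": 0.1, "ty": 0.06, "tz": -0.01, "rz": 0.41},
  {"grip": -1, "tx": 0.14, "ty": 0.085, "tz": -0.04, "rz": 0.55},
  {"grip": -1, "tx": 0.17, "ty": 0.11, "tz": -0.07, "rz": 0.69},
  {"grip": -1, "tx": 0.205, "ty": 0.13, "tz": -0.1, "rz": 0.83},
  {"grip": -1, "tx": 0.2255, "ty": 0.141, "tz": -0.12, "rz": 0.97},
  {"grip": -1, "tx": 0.2255, "ty": 0.141, "tz": -0.13, "rz": 1.053},
  {"grip": -1, "tx": 0.2255, "ty": 0.141, "tz": -0.13, "rz": 1.053},
  {"grip": -1, "tx": 0.2255, "ty": 0.141, "tz": -0.13, "rz": 1.053},
])

```text
invalid input at $.series[0]: expected keys grip, tx, ty, tz, rx, ry, rz
```

```bash
python3 - <<'E'
from h import *
print(r.tcp_to_tips); c=camera("wrist"); save("wrist1",c["img"]); P=pts(c)
from fit import box
q=box(P,[.4,-.42,.045],[.52,-.3,.062]);print(len(q),[np.round(v,1) for v in cv2.minAreaRect(q[:,:2].astype(np.float32)*1000)] if len(q)>5 else 0)
o=r.get_obs();print(o["tcp_pos"],o["ee_rot"])
E
```

```text
0.025
0 0
[ 0.23458381 -0.49711931  0.25563241] [ 3.14019926e+00 -9.18889946e-05 -2.70084475e+00]
```

View pics/wrist1.png

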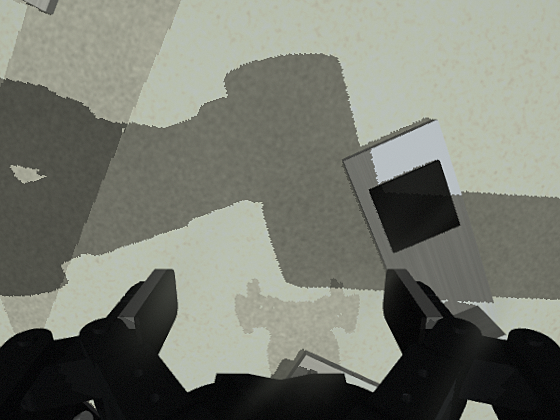

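The move was refused because every key is required. The picture is from the start pose: the jaw tips are near (150,290) and (410,290), and the carrier is at (420,220). I'll resend with all keys.

>>> arm_command([
  {"grip": -1, "tx": 0.026, "ty": 0.001, "tz": 0, "rx": 0, "ry": 0, "rz": 0.13},
  {"grip": -1, "tx": 0.06, "ty": 0.03, "tz": 0, "rx": 0, "ry": 0, "rz": 0.27},
  {"grip": -1, "tx": 0.1, "ty": 0.06, "tz": -0.01, "rx": 0, "ry": 0, "rz": 0.41},
  {"grip": -1, "tx": 0.14, "ty": 0.085, "tz": -0.03, "rx": 0, "ry": 0, "rz": 0.55},
  {"grip": -1, "tx": 0.17, "ty": 0.11, "tz": -0.06, "rx": 0, "ry": 0, "rz": 0.69},
  {"grip": -1, "tx": 0.205, "ty": 0.13, "tz": -0.09, "rx": 0, "ry": 0, "rz": 0.83},
  {"grip": -1, "tx": 0.2255, "ty": 0.141, "tz": -0.115, "rx": 0, "ry": 0, "rz": 0.97},
  {"grip": -1, "tx": 0.2255, "ty": 0.141, "tz": -0.13, "rx": 0, "ry": 0, "rz": 1.053},
  {"grip": -1, "tx": 0.2255, "ty": 0.141, "tz": -0.13, "rx": 0, "ry": 0, "rz": 1.053},
  {"grip": -1, "tx": 0.2255, "ty": 0.141, "tz": -0.13, "rx": 0, "ry": 0, "rz": 1.053},
])

```text
time_s: 1.15
tcp_pos: [0.46, -0.3567, 0.1266]
ee_rot: [3.141, -0.0, -1.65]
ft_force: [-0.6, -0.8, 1.1]
gripper_width: 0.0853
gripper_force: 0.0
```

```bash
python3 - <<'E'
from h import *
c=camera("wrist"); save("wrist2",c["img"]); P=pts(c)
from fit import box
q=box(P,[.4,-.42,.045],[.52,-.3,.062]);print(len(q),[np.round(v,1) for v in cv2.minAreaRect(q[:,:2].astype(np.float32)*1000)] if len(q)>5 else 0)
for nm,zl,zh in(("plate",.005,.02),):
    q=box(P,[.4,-.42,zl],[.54,-.1,zh]);print(len(q),[np.round(v,1) for v in cv2.minAreaRect(q[:,:2].astype(np.float32)*1000)] if len(q)>5 else 0,np.median(q[:,2]))
o=r.get_obs();print(o["tcp_pos"],o["ee_rot"],o["joint_pos"])
E
```

```text
1900 [array([ 460.4, -357.2]), array([11.2, 49.9]), np.float64(85.8)]
17860 [array([ 464.2, -298.4]), array([158.3,  80.3]), np.float64(86.4)] 0.009794576670429059
[ 0.46029191 -0.35706183  0.12737187] [-3.14038969e+00 -9.56106716e-04 -1.65024351e+00] [-3.91192569e-01  3.86679027e-01 -4.05373146e-02  5.94866539e-04
 -1.14214181e+00  3.11499099e-01]
```

View pics/wrist2.png

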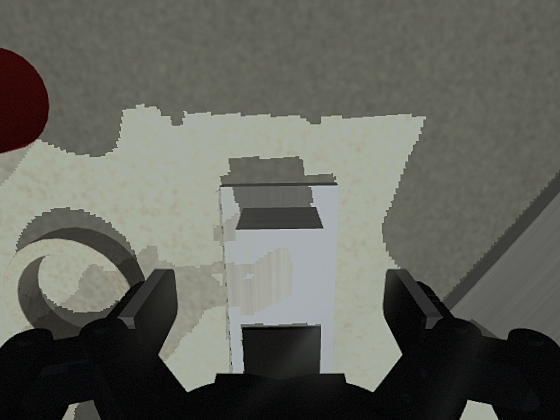

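The fin is centred between the jaws at (280,218) in the picture, measured at (0.460, -0.357), which agrees with the TCP. Descend and grip.

>>> arm_command([
  {"grip": -1, "tx": 0, "ty": -0.001, "tz": -0.03, "rx": 0, "ry": 0, "rz": 0},
  {"grip": -1, "tx": 0, "ty": -0.001, "tz": -0.06, "rx": 0, "ry": 0, "rz": 0},
  {"grip": -1, "tx": 0, "ty": -0.001, "tz": -0.08, "rx": 0, "ry": 0, "rz": 0},
  {"grip": 0.1, "tx": 0, "ty": -0.001, "tz": -0.08, "rx": 0, "ry": 0, "rz": 0},
  {"grip": 0.8, "tx": 0, "ty": -0.001, "tz": -0.08, "rx": 0, "ry": 0, "rz": 0},
  {"grip": 0.8, "tx": 0, "ty": -0.001, "tz": -0.08, "rx": 0, "ry": 0, "rz": 0},
  {"grip": 0.8, "tx": 0, "ty": -0.001, "tz": -0.08, "rx": 0, "ry": 0, "rz": 0},
  {"grip": 0.8, "tx": 0, "ty": -0.001, "tz": -0.08, "rx": 0, "ry": 0, "rz": 0},
], newtons=40)

```text
time_s: 2.0
tcp_pos: [0.4612, -0.3585, 0.0487]
ee_rot: [-3.138, -0.002, -1.648]
ft_force: [-1.7, -1.0, 7.5]
gripper_width: 0.0492
gripper_force: 43.6
```

```bash
cat > carr.py <<'E'
from h import *; from fit import box
o=r.get_obs();print(np.round(o["tcp_pos"],4),np.round(o["ee_rot"],4),np.round(o["ft_force"],1),round(o["gripper_width"],4),o["gripper_force"],o["time_s"])
E
python3 carr.py
```

```text
[ 0.4612 -0.3585  0.0487] [-3.1384e+00 -2.4000e-03 -1.6475e+00] [-1.7 -1.   7.5] 0.0492 43.555904030799866 2.0
```

```bash
python3 - <<'E' | tail -8
exec(open("m0.py").read())
from fit import *
q=box(T,[.5,-.36,.015],[.66,-.2,.032]);print("tape",len(q),cv2.minEnclosingCircle(q[:,:2].astype(np.float32)*1000))
q=box(T,[.5,-.17,.003],[.72,-.03,.012]);q=q[(q[:,0]>.56)];print("rest",len(q),np.percentile(q,[1,99],axis=0))
for u in range(375,412,4):
    q=[T[v,int(u/1.4)] for v in range(155,210)]; q=np.array(q); s=q[q[:,2]>.006]; print(u,len(s),s[:,1].mean(),s[:,0].min(),s[:,0].max(),s[:,2].max())
E
```

```text
383 14 0.007940871637807599 0.4553668231557148 0.5572607784125015 0.0201174977547518
387 10 -0.00042597268042287375 0.4558236452311686 0.564933426125791 0.022300503536495375
391 8 -0.00965497186899526 0.44991601287340866 0.5565341271244552 0.016335454268434413
395 6 -0.01845942195182587 0.45077523087620464 0.5555741166863717 0.013442432135010174
399 6 -0.02713106080108563 0.44213323048655223 0.5593149084445933 0.01436799321638782
403 4 -0.03230077299486239 0.4366425332490269 0.5623475588080482 0.017608921345823703
407 2 -0.0425822638635672 0.4311983019153943 0.5014381202728555 0.007356379209065844
411 1 -0.049996484598436745 0.5250019695441885 0.5250019695441885 0.0074425184584760995
```

```bash
python3 - <<'E' | tail -3
exec(open("m0.py").read())
from fit import *
q=box(T,[.5,-.36,.015],[.66,-.2,.032]);print("tape",len(q),cv2.minEnclosingCircle(q[:,:2].astype(np.float32)*1000))
q=box(T,[.5,-.17,.003],[.72,-.03,.012]);q=q[(q[:,0]>.56)];print("rest",len(q),np.percentile(q,[1,99],axis=0))
E
```

```text
tape 418 ((580.7861938476562, -304.5538635253906), 80.73385620117188)
rest 675 [[ 0.5645 -0.1672  0.0031]
 [ 0.7158 -0.0321  0.0118]]
```

>>> arm_command([
  {"grip": 0.8, "tx": 0.001, "ty": 0.005, "tz": 0.001, "rx": 0, "ry": 0, "rz": 0},
  {"grip": 0.8, "tx": 0.004, "ty": 0.018, "tz": 0.002, "rx": 0, "ry": 0, "rz": 0},
  {"grip": 0.8, "tx": 0.008, "ty": 0.036, "tz": 0.002, "rx": 0, "ry": 0, "rz": 0.002},
  {"grip": 0.8, "tx": 0.012, "ty": 0.054, "tz": 0.002, "rx": 0, "ry": 0, "rz": 0.004},
  {"grip": 0.8, "tx": 0.017, "ty": 0.072, "tz": 0.002, "rx": 0, "ry": 0, "rz": 0.006},
  {"grip": 0.8, "tx": 0.022, "ty": 0.09, "tz": 0.002, "rx": 0, "ry": 0, "rz": 0.0075},
  {"grip": 0.8, "tx": 0.026, "ty": 0.108, "tz": 0.002, "rx": 0, "ry": 0, "rz": 0.0075},
  {"grip": 0.8, "tx": 0.029, "ty": 0.122, "tz": 0.002, "rx": 0, "ry": 0, "rz": 0.0075},
  {"grip": 0.8, "tx": 0.03, "ty": 0.1305, "tz": 0.002, "rx": 0, "ry": 0, "rz": 0.0075},
  {"grip": 0.8, "tx": 0.03, "ty": 0.1305, "tz": 0.002, "rx": 0, "ry": 0, "rz": 0.0075},
])

```text
time_s: 3.0
tcp_pos: [0.4908, -0.2252, 0.0487]
ee_rot: [-3.14, 0.001, -1.639]
ft_force: [-0.5, 6.4, 5.3]
gripper_width: 0.049
gripper_force: 43.2
```

```bash
cat >> carr.py <<'E'
c=camera("top"); P=pts(c); 
import sys
y0,y1=float(sys.argv[1]),float(sys.argv[2])
np.set_printoptions(suppress=True,precision=4)
def edges(y,lo,hi,w=.006):
    q=box(P,[.4,y-w,lo],[.6,y+w,hi]); return np.percentile(q[:,0],[2,98]),np.median(q[:,2])
ys=np.arange(y0,y1,.015)
M=[]
for y in ys:
    e,z=edges(y,.005,.019); M.append(e.mean()); print(round(y,3),np.round(e,4),np.round(e[1]-e[0],4))
k=np.polyfit(ys,M,1); print("slope",k, "carrier yaw",90-np.degrees(np.arctan(k[0])), "at y=0:",k[1])
save(sys.argv[3],c["img"][100:260,120:440],2.4)
E
python3 carr.py -0.20 -0.05 top2
```

```text
[ 0.4908 -0.2252  0.0487] [-3.1403e+00  1.4000e-03 -1.6392e+00] [-0.5  6.4  5.3] 0.049 43.226768374443054 3.0
-0.2 [0.4159 0.5021] 0.0863
-0.185 [0.4372 0.5047] 0.0675
-0.17 [0.4516 0.5017] 0.0501
-0.155 [0.4617 0.5009] 0.0392Traceback (most recent call last):
  File "carr.py", line 12, in <module>
    e,z=edges(y,.005,.019); M.append(e.mean()); print(round(y,3),np.round(e,4),np.round(e[1]-e[0],4))
        ~~~~~^^^^^^^^^^^^^
  File "carr.py", line 8, in edges
    q=box(P,[.4,y-w,lo],[.6,y+w,hi]); return np.percentile(q[:,0],[2,98]),np.median(q[:,2])
                                             ~~~~~~~~~~~~~^^^^^^^^^^^^^^^
    return _quantile_unchecked(
        a, q, axis, out, overwrite_input, method, keepdims, weights)
    return _ureduce(a,
                    func=_quantile_ureduce_func,
    ...<5 lines>...
                    overwrite_input=overwrite_input,
                    method=method)
    r = func(a, **kwargs)
    result = _quantile(arr,
                       quantiles=q,
    ...<2 lines>...
                       out=out,
                       weights=wgt)
    slices_having_nans = np.isnan(arr[-1, ...])
                                  ~~~^^^^^^^^^
IndexError: index -1 is out of bounds for axis 0 with size 0
```

```bash
python3 - <<'E'
from h import *; from fit import box
c=camera("scene");P=pts(c);np.set_printoptions(suppress=True,precision=4)
for nm,ys,lo in(("carr",np.arange(-.2,-.04,.015),.005),("rail",np.arange(.01,.13,.015),.011)):
    M=[];Y=[]
    for y in ys:
        q=box(P,[.42,y-.006,lo],[.60,y+.006,.021])
        if len(q)<8: continue
        e=np.percentile(q[:,0],[2,98]);print(nm,round(y,3),e,e[1]-e[0]);M.append(e.mean());Y.append(y)
    k=np.polyfit(Y,M,1);print(k,"pred at -.2,0:",np.polyval(k,[-.2,0]))
save("scene2",c["img"][160:330,90:400],2.4)
E
```

```text
carr -0.2 [0.4567 0.5326] 0.075868450488703
carr -0.185 [0.4554 0.5329] 0.07751731297010261
carr -0.17 [0.4598 0.5361] 0.07633856975142067
carr -0.155 [0.4706 0.5359] 0.06526308960713956
carr -0.14 [0.5233 0.5989] 0.07561809030611977
carr -0.095 [0.461  0.5256] 0.06458723650996268
carr -0.08 [0.4597 0.5988] 0.13909743068117236
carr -0.065 [0.4641 0.5962] 0.1320720103771011
carr -0.05 [0.4628 0.5846] 0.12175678019350372
[0.1937 0.5387] pred at -.2,0: [0.5    0.5387]
rail 0.01 [0.4592 0.5624] 0.10319236663545284
rail 0.025 [0.4591 0.5631] 0.1040099963996412
rail 0.04 [0.4609 0.5649] 0.10403258799017107
rail 0.055 [0.4625 0.5655] 0.10299253891573817
rail 0.07 [0.4646 0.566 ] 0.10145563025608667
rail 0.085 [0.4634 0.5666] 0.10313900277023424
rail 0.1 [0.4664 0.5678] 0.10143755676451766
rail 0.115 [0.4635 0.5681] 0.10451160288131506
rail 0.13 [0.4673 0.5998] 0.13244176655929407
[0.1272 0.5073] pred at -.2,0: [0.4818 0.5073]
```

View pics/scene2.png

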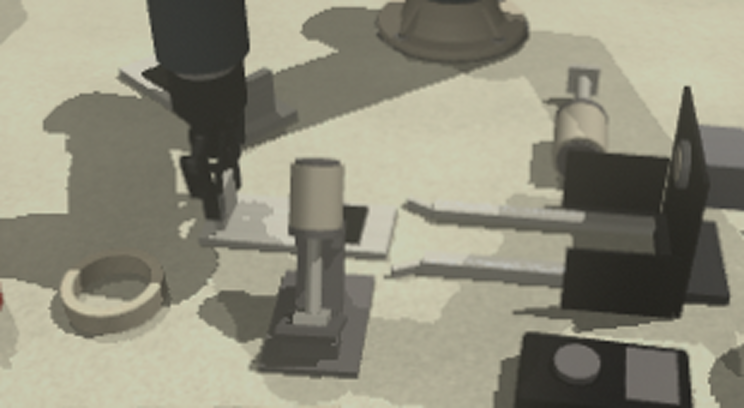

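The carrier's leading end, at (395,230) in the crop, sits just before the mouth and is roughly in line. The edges suggest it should go about 1.5 mm further in +x. Inserting now.

>>> arm_command([
  {"grip": 0.8, "tx": 0.001, "ty": 0.002, "tz": 0, "rx": 0, "ry": 0, "rz": 0},
  {"grip": 0.8, "tx": 0.002, "ty": 0.01, "tz": 0, "rx": 0, "ry": 0, "rz": 0},
  {"grip": 0.8, "tx": 0.003, "ty": 0.02, "tz": 0, "rx": 0, "ry": 0, "rz": 0},
  {"grip": 0.8, "tx": 0.0035, "ty": 0.03, "tz": 0, "rx": 0, "ry": 0, "rz": 0},
  {"grip": 0.8, "tx": 0.0042, "ty": 0.04, "tz": 0, "rx": 0, "ry": 0, "rz": 0},
  {"grip": 0.8, "tx": 0.005, "ty": 0.05, "tz": 0, "rx": 0, "ry": 0, "rz": 0},
  {"grip": 0.8, "tx": 0.0056, "ty": 0.06, "tz": 0, "rx": 0, "ry": 0, "rz": 0},
])

```text
time_s: 3.8
tcp_pos: [0.4968, -0.1673, 0.0487]
ee_rot: [-3.139, -0.001, -1.641]
ft_force: [2.0, -5.7, 1.0]
gripper_width: 0.0491
gripper_force: 43.1
```

>>> arm_command([
  {"grip": 0.8, "tx": 0.0007, "ty": 0.01, "tz": 0, "rx": 0, "ry": 0, "rz": 0},
  {"grip": 0.8, "tx": 0.0015, "ty": 0.022, "tz": 0, "rx": 0, "ry": 0, "rz": 0},
  {"grip": 0.8, "tx": 0.0025, "ty": 0.036, "tz": 0, "rx": 0, "ry": 0, "rz": 0},
  {"grip": 0.8, "tx": 0.0034, "ty": 0.05, "tz": 0, "rx": 0, "ry": 0, "rz": 0},
  {"grip": 0.8, "tx": 0.0044, "ty": 0.064, "tz": 0, "rx": 0, "ry": 0, "rz": 0},
  {"grip": 0.8, "tx": 0.0054, "ty": 0.078, "tz": 0, "rx": 0, "ry": 0, "rz": 0},
  {"grip": 0.8, "tx": 0.0063, "ty": 0.092, "tz": 0, "rx": 0, "ry": 0, "rz": 0},
  {"grip": 0.8, "tx": 0.007, "ty": 0.102, "tz": 0, "rx": 0, "ry": 0, "rz": 0},
  {"grip": 0.8, "tx": 0.0072, "ty": 0.104, "tz": 0, "rx": 0, "ry": 0, "rz": 0},
  {"grip": 0.8, "tx": 0.0072, "ty": 0.104, "tz": 0, "rx": 0, "ry": 0, "rz": 0},
])

```text
time_s: 4.8
tcp_pos: [0.5034, -0.0627, 0.0487]
ee_rot: [-3.141, 0.0, -1.64]
ft_force: [-0.8, -0.8, 5.2]
gripper_width: 0.0492
gripper_force: 43.5
```

The carrier is about half way in. Release, rise, and meanwhile refine the lamp pose.

>>> arm_command([
  {"grip": -0.5, "tx": 0, "ty": 0, "tz": 0, "rx": 0, "ry": 0, "rz": 0},
  {"grip": -0.5, "tx": 0, "ty": 0, "tz": 0, "rx": 0, "ry": 0, "rz": 0},
  {"grip": -0.5, "tx": 0, "ty": 0, "tz": 0.02, "rx": 0, "ry": 0, "rz": 0},
  {"grip": -0.5, "tx": 0, "ty": 0, "tz": 0.06, "rx": 0, "ry": 0, "rz": 0},
  {"grip": -0.7, "tx": -0.02, "ty": 0, "tz": 0.1, "rx": 0, "ry": 0, "rz": 0.1},
  {"grip": -0.9, "tx": -0.04, "ty": 0, "tz": 0.14, "rx": 0, "ry": 0, "rz": 0.24},
  {"grip": -1, "tx": -0.06, "ty": 0, "tz": 0.18, "rx": 0, "ry": 0, "rz": 0.38},
  {"grip": -1, "tx": -0.08, "ty": 0, "tz": 0.22, "rx": 0, "ry": 0, "rz": 0.52},
  {"grip": -1, "tx": -0.08, "ty": 0, "tz": 0.24, "rx": 0, "ry": 0, "rz": 0.66},
  {"grip": -1, "tx": -0.08, "ty": 0, "tz": 0.24, "rx": 0, "ry": 0, "rz": 0.8},
])

```text
time_s: 5.8
tcp_pos: [0.4236, -0.0628, 0.2915]
ee_rot: [-3.136, -0.003, -0.834]
ft_force: [-0.1, -0.5, -0.7]
gripper_width: 0.0854
gripper_force: 0.0
```

```bash
python3 - <<'E'
from h import *; from fit import *
import pickle
np.set_printoptions(suppress=True,precision=4)
d=pickle.load(open("c0.pkl","rb"))
for n,c in(("T",d["top"]),("S",d["scene"]),("S2",camera("scene"))):
    P=pts(c); q=box(P,[.55,-.15,.10],[.69,-.05,.185])
    a=np.array([-.5,.019,.866]);c0=np.array([.6115,-.1003,.13]);s=(q-c0)@a; off=c0+np.outer(s,a)-q; rad=np.linalg.norm(off,axis=1)
    cap=q[rad<.018]; t=(cap-c0)@a; print(n,len(cap),"top plane s",np.percentile(t,[10,50,90]),"cap centre",np.median(cap,0))
    side=q[(abs(rad-.024)<.006)&(s<np.median(t)-.008)&(s>np.median(t)-.055)]
    if len(side)>30: print(" side",len(side),cyl_fit(side,c0,a))
o=r.get_obs();print(o["tcp_pos"],o["ee_rot"],o["joint_pos"],o["time_s"])
E
```

```text
T 137 top plane s [0.0336 0.0367 0.0402] cap centre [ 0.5933 -0.0994  0.1622]
 side 95 (array([ 0.6087, -0.1   ,  0.13  ]), array([-0.5128,  0.0146,  0.8584]), np.float64(0.42474292515357404))
S 40 top plane s [-0.0369  0.035   0.0353] cap centre [ 0.6024 -0.1     0.1546]
 side 488 (array([ 0.6119, -0.1   ,  0.13  ]), array([-0.5023,  0.0103,  0.8646]), np.float64(0.7532501746921251))
S2 38 top plane s [-0.0373  0.0351  0.0354] cap centre [ 0.6033 -0.1013  0.1556]
 side 491 (array([ 0.6119, -0.1002,  0.13  ]), array([-0.5009,  0.0078,  0.8654]), np.float64(0.7395662693894314))
[ 0.4231 -0.0626  0.2895] [-3.1386 -0.0007 -0.8275] [ 0.2218 -0.0012 -0.1066 -0.0009 -1.4625  0.5216] 5.85
```

Lamp top centre is about (0.594, -0.100, 0.161). Turn the jaws, then tilt and approach along the lamp's axis.

>>> arm_command([
  {"grip": -1, "tx": 0.01, "ty": -0.005, "tz": 0, "rx": 0, "ry": 0, "rz": 0.14},
  {"grip": -1, "tx": 0.03, "ty": -0.015, "tz": 0, "rx": 0, "ry": 0, "rz": 0.28},
  {"grip": -1, "tx": 0.05, "ty": -0.025, "tz": 0, "rx": 0, "ry": 0, "rz": 0.42},
  {"grip": -1, "tx": 0.065, "ty": -0.033, "tz": 0, "rx": 0, "ry": 0, "rz": 0.56},
  {"grip": -1, "tx": 0.075, "ty": -0.0365, "tz": 0, "rx": 0, "ry": 0, "rz": 0.7},
  {"grip": -1, "tx": 0.077, "ty": -0.0365, "tz": 0, "rx": 0, "ry": 0, "rz": 0.8},
  {"grip": -1, "tx": 0.077, "ty": -0.0365, "tz": 0, "rx": 0, "ry": 0, "rz": 0.8},
])

```text
time_s: 6.55
tcp_pos: [0.4998, -0.0993, 0.2867]
ee_rot: [-3.141, 0.003, -0.042]
ft_force: [-0.0, -1.0, 0.1]
gripper_width: 0.0854
gripper_force: 0.0
```

>>> arm_command([
  {"grip": -1, "tx": 0.01, "ty": 0, "tz": 0, "rx": -0.0035, "ry": -0.13, "rz": 0},
  {"grip": -1, "tx": 0.025, "ty": 0, "tz": -0.01, "rx": -0.007, "ry": -0.27, "rz": 0},
  {"grip": -1, "tx": 0.045, "ty": 0, "tz": -0.035, "rx": -0.011, "ry": -0.4, "rz": 0},
  {"grip": -1, "tx": 0.06, "ty": 0, "tz": -0.06, "rx": -0.0145, "ry": -0.5236, "rz": 0},
  {"grip": -1, "tx": 0.0715, "ty": 0, "tz": -0.085, "rx": -0.0145, "ry": -0.5236, "rz": 0},
  {"grip": -1, "tx": 0.0715, "ty": 0, "tz": -0.09, "rx": -0.0145, "ry": -0.5236, "rz": 0},
  {"grip": -1, "tx": 0.0715, "ty": 0, "tz": -0.09, "rx": -0.0145, "ry": -0.5236, "rz": 0},
  {"grip": -1, "tx": 0.0715, "ty": 0, "tz": -0.09, "rx": -0.0145, "ry": -0.5236, "rz": 0},
])

```text
time_s: 7.35
tcp_pos: [0.5724, -0.0994, 0.2002]
ee_rot: [-3.134, -0.526, -0.044]
ft_force: [-0.0, 0.3, 0.9]
gripper_width: 0.0855
gripper_force: 0.0
```

```bash
python3 - <<'E'
from h import *; from fit import *
from scipy.spatial.transform import Rotation as Ro
np.set_printoptions(suppress=True,precision=4)
o=r.get_obs();R=Ro.from_euler("xyz",o["ee_rot"]).as_matrix();print(o["tcp_pos"],"\n",R)
c=camera("wrist");P=pts(c);save("wrist3",c["img"])
q=box(P,[.54,-.16,.08],[.69,-.04,.19]);a=np.array([-.5,.014,.866]);c0=np.array([.6115,-.1003,.13]);s=(q-c0)@a;rad=np.linalg.norm(c0+np.outer(s,a)-q,axis=1)
cap=q[(rad<.03)&(abs(s-.036)<.006)];print(len(cap),"cap",cv2.minEnclosingCircle(cap[:,:2].astype(np.float32)*1000),np.median(cap,0),cap.mean(0),np.median((cap-c0)@a))
E
```

```text
[ 0.5724 -0.0994  0.2002] 
 [[ 0.8642 -0.0396  0.5016]
 [-0.0377 -0.9992 -0.014 ]
 [ 0.5017 -0.0068 -0.865 ]]
6637 cap ((594.3906860351562, -99.8397216796875), 23.901775360107422) [ 0.5952 -0.0999  0.162 ] [ 0.5951 -0.0999  0.1615] 0.036151869176763086
```

View pics/wrist3.png

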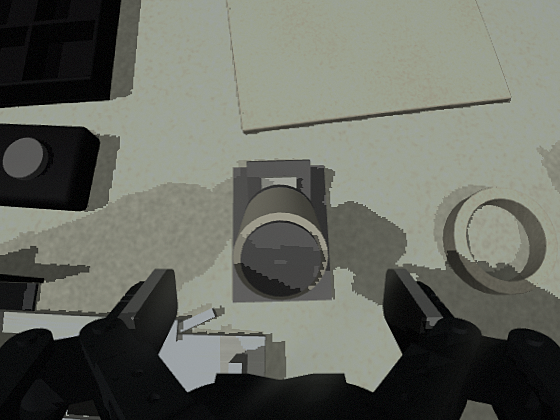

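The wrist view shows the head at (280,255), centred between the jaws, with its cap centre at (0.595, -0.100, 0.1615). Go down the axis and grip.

>>> arm_command([
  {"grip": -1, "tx": 0.01, "ty": 0, "tz": -0.0173, "rx": 0, "ry": 0, "rz": 0},
  {"grip": -1, "tx": 0.02, "ty": -0.0005, "tz": -0.0346, "rx": 0, "ry": 0, "rz": 0},
  {"grip": -1, "tx": 0.03, "ty": -0.0008, "tz": -0.052, "rx": 0, "ry": 0, "rz": 0},
  {"grip": -1, "tx": 0.0345, "ty": -0.0009, "tz": -0.0602, "rx": 0, "ry": 0, "rz": 0},
  {"grip": -1, "tx": 0.0345, "ty": -0.0009, "tz": -0.0602, "rx": 0, "ry": 0, "rz": 0},
  {"grip": -0.3, "tx": 0.0345, "ty": -0.0009, "tz": -0.0602, "rx": 0, "ry": 0, "rz": 0},
  {"grip": 0, "tx": 0.0345, "ty": -0.0009, "tz": -0.0602, "rx": 0, "ry": 0, "rz": 0},
  {"grip": 0.8, "tx": 0.0345, "ty": -0.0009, "tz": -0.0602, "rx": 0, "ry": 0, "rz": 0},
  {"grip": 0.8, "tx": 0.0345, "ty": -0.0009, "tz": -0.0602, "rx": 0, "ry": 0, "rz": 0},
  {"grip": 0.8, "tx": 0.0345, "ty": -0.0009, "tz": -0.0602, "rx": 0, "ry": 0, "rz": 0},
], newtons=45)

```text
time_s: 8.4
tcp_pos: [0.6062, -0.1002, 0.1397]
ee_rot: [-3.134, -0.526, -0.042]
ft_force: [-4.7, 1.3, 6.1]
gripper_width: 0.0473
gripper_force: 45.3
```

>>> arm_command([
  {"grip": 0.8, "tx": -0.003, "ty": 0, "tz": 0.005, "rx": 0, "ry": 0, "rz": 0},
  {"grip": 0.8, "tx": -0.008, "ty": 0, "tz": 0.014, "rx": 0, "ry": 0, "rz": 0},
  {"grip": 0.8, "tx": -0.015, "ty": 0, "tz": 0.026, "rx": 0, "ry": 0, "rz": 0},
  {"grip": 0.8, "tx": -0.023, "ty": 0, "tz": 0.04, "rx": 0, "ry": 0, "rz": 0},
  {"grip": 0.8, "tx": -0.032, "ty": 0.001, "tz": 0.056, "rx": 0, "ry": 0, "rz": 0},
  {"grip": 0.8, "tx": -0.042, "ty": 0.001, "tz": 0.073, "rx": 0, "ry": 0, "rz": 0},
  {"grip": 0.8, "tx": -0.052, "ty": 0.001, "tz": 0.09, "rx": 0, "ry": 0, "rz": 0},
  {"grip": 0.8, "tx": -0.06, "ty": 0.001, "tz": 0.104, "rx": 0, "ry": 0, "rz": 0},
  {"grip": 0.8, "tx": -0.064, "ty": 0.001, "tz": 0.11, "rx": 0, "ry": 0, "rz": 0},
  {"grip": 0.8, "tx": -0.064, "ty": 0.001, "tz": 0.11, "rx": 0, "ry": 0, "rz": 0},
])

```text
time_s: 9.4
tcp_pos: [0.5412, -0.0993, 0.2485]
ee_rot: [-3.134, -0.524, -0.043]
ft_force: [0.3, -0.5, -3.2]
gripper_width: 0.047
gripper_force: 67.1
```

```bash
cat > st.py <<'E'
from h import *; from fit import *
from scipy.spatial.transform import Rotation as Ro
np.set_printoptions(suppress=True,precision=4)
o=r.get_obs();R=Ro.from_euler("xyz",o["ee_rot"]).as_matrix();t=o["tcp_pos"];print("t",round(o["time_s"],2),"tcp",t,"yaw",o["ee_rot"],"F",o["ft_force"],"w",o["gripper_width"],o["gripper_force"])
E
python3 - <<'E'
from st import *
# turn that brings tool z straight down with tool-y along (rail dir)
yaw=-.069; Rt=Ro.from_euler("xyz",[np.pi,0,yaw]).as_matrix()
print("rotvec",Ro.from_matrix(Rt@R.T).as_rotvec())
# lamp axis relative to the tool, from the scene view
P=pts(camera("scene")); g=t+R[:,2]*.006; ax=-R[:,2]
q=P[(np.linalg.norm(P-(g-ax*.0),axis=-1)<.16)]; s=(q-g)@ax; rad=np.linalg.norm(q-g-np.outer(s,ax),axis=1)
# stem and foot below the head
for lo,hi in((-.13,-.105),(-.10,-.085),(-.08,-.06),(-.05,-.04)):
    m=(s>lo)&(s<hi)&(rad<.04); print(lo,m.sum(),((q[m]-g)@R).mean(0) if m.any() else 0)
m=(rad<.045);print("lowest s",np.percentile(s[m],[0.5,2]))
E
```

```text
t 9.4 tcp [ 0.5412 -0.0993  0.2485] yaw [-3.1337 -0.524  -0.0427] F [ 0.2722 -0.5077 -3.1934] w 0.04695303550308956 67.1155571937561
rotvec [ 0.0215  0.5236 -0.0278]
-0.13 96 [ 0.0178 -0.0014  0.1152]
-0.1 50 [ 0.0106 -0.0016  0.0924]
-0.08 70 [ 0.0097 -0.0009  0.0699]
-0.05 56 [ 0.0117 -0.0029  0.0439]
lowest s [-0.1561 -0.1167]
```

>>> arm_command([
  {"grip": 0.8, "tx": -0.002, "ty": 0.005, "tz": 0, "rx": 0.002, "ry": 0.04, "rz": -0.002},
  {"grip": 0.8, "tx": -0.006, "ty": 0.02, "tz": 0, "rx": 0.005, "ry": 0.11, "rz": -0.006},
  {"grip": 0.8, "tx": -0.01, "ty": 0.04, "tz": 0, "rx": 0.008, "ry": 0.19, "rz": -0.01},
  {"grip": 0.8, "tx": -0.015, "ty": 0.063, "tz": 0, "rx": 0.011, "ry": 0.27, "rz": -0.014},
  {"grip": 0.8, "tx": -0.02, "ty": 0.088, "tz": 0, "rx": 0.014, "ry": 0.35, "rz": -0.018},
  {"grip": 0.8, "tx": -0.024, "ty": 0.112, "tz": -0.01, "rx": 0.017, "ry": 0.42, "rz": -0.022},
  {"grip": 0.8, "tx": -0.027, "ty": 0.134, "tz": -0.02, "rx": 0.02, "ry": 0.48, "rz": -0.025},
  {"grip": 0.8, "tx": -0.029, "ty": 0.15, "tz": -0.032, "rx": 0.021, "ry": 0.515, "rz": -0.0275},
  {"grip": 0.8, "tx": -0.03, "ty": 0.156, "tz": -0.04, "rx": 0.0215, "ry": 0.5236, "rz": -0.028},
  {"grip": 0.8, "tx": -0.03, "ty": 0.156, "tz": -0.043, "rx": 0.0215, "ry": 0.5236, "rz": -0.028},
])

```text
time_s: 10.45
tcp_pos: [0.5115, 0.057, 0.2031]
ee_rot: [3.14, 0.003, -0.068]
ft_force: [0.1, -0.9, -2.9]
gripper_width: 0.0469
gripper_force: 67.0
```

>>> arm_command([
  {"grip": 0.8, "tx": 0, "ty": 0, "tz": 0, "rx": 0, "ry": 0, "rz": 0},
  {"grip": 0.8, "tx": 0, "ty": 0, "tz": 0, "rx": 0, "ry": 0, "rz": 0},
])

```text
time_s: 10.65
tcp_pos: [0.512, 0.0559, 0.2057]
ee_rot: [3.141, -0.001, -0.069]
ft_force: [0.7, -0.3, -2.9]
gripper_width: 0.0467
gripper_force: 67.0
```

```bash
python3 - <<'E'
from st import *
g=t+R[:,2]*.006; c=camera("scene");P=pts(c);im=c["img"].astype(int).sum(-1)
D=P-g; near=np.linalg.norm(D[...,:2],axis=-1)<.05
for lo,hi in((-.125,-.105),(-.10,-.08),(-.08,-.06),(-.055,-.04),(-.035,-.022)):
    q=D[near&(D[...,2]>lo)&(D[...,2]<hi)]; print(lo,len(q),q.mean(0) if len(q) else 0, np.percentile(q[:,1],[3,97]) if len(q) else 0,np.percentile(q[:,0],[50,97]) if len(q) else 0)
for nm in("scene","top"):
    c=camera(nm) if nm=="top" else c; P=pts(c);im=c["img"].astype(int).sum(-1)
    m=(abs(P[...,2]-.014)<.004)&(abs(P[...,0]-.51)<.045)&(abs(P[...,1]-.057)<.05)&(im<200); q=P[m]
    if len(q)>20: print(nm,"pad",len(q),np.percentile(q,[1,99],axis=0)[:,:2],[np.round(v,1) for v in cv2.minAreaRect(q[:,:2].astype(np.float32)*1000)])
c=camera("scene");save("scene3",c["img"][150:330,150:400],3)
E
```

```text
t 10.65 tcp [0.512  0.0559 0.2057] yaw [ 3.1411 -0.0012 -0.0694] F [ 0.7466 -0.2577 -2.8807] w 0.046690794241256224 66.96982026100159
-0.125 114 [ 0.0155 -0.0004 -0.1141] [-0.0146  0.0139] [0.0161 0.0248]
-0.1 47 [ 0.0124 -0.0001 -0.0901] [-0.0065  0.0059] [0.0125 0.0157]
-0.08 51 [ 0.0105 -0.0001 -0.07  ] [-0.0071  0.0072] [0.0106 0.0143]
-0.055 15 [ 0.0167 -0.0017 -0.0453] [-0.02  0.02] [0.0188 0.0258]
-0.035 107 [ 0.0211 -0.0002 -0.0284] [-0.0224  0.023 ] [0.023  0.0288]
scene pad 311 [[0.4816 0.0292]
 [0.5387 0.0841]] [array([510.3,  57.4]), array([55.8, 59.4]), np.float64(86.2)]
top pad 184 [[0.4779 0.0301]
 [0.5217 0.086 ]] [array([500.8,  57.1]), array([47.1, 58. ]), np.float64(1.5)]
```

View pics/scene3.png

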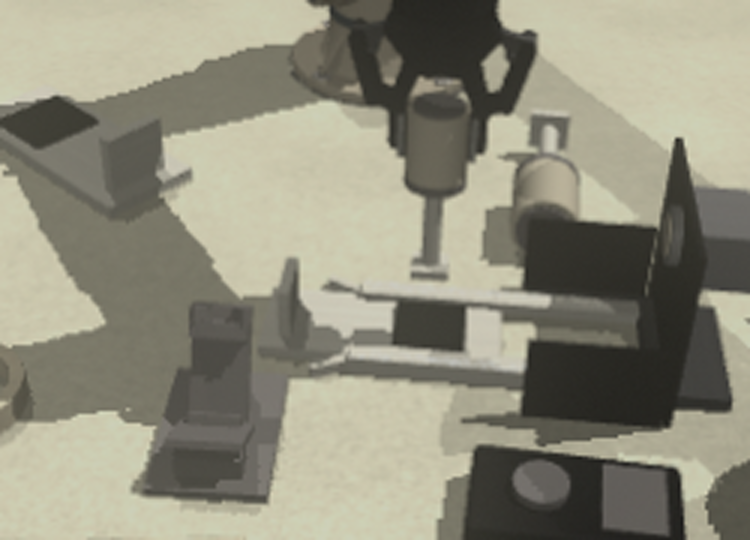

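The picture shows the lamp hanging over the pad at (430,325), with the rest, rail and carrier fine. I'll check the lamp's tilt properly with a joint head, stem and foot fit.

```bash
cat > tilt.py <<'E'
from st import *
def tilt(P,g):
    "axis offset and slope relative to vertical through g; head, stem"
    D=(P-g).reshape(-1,3);D=D[np.linalg.norm(D[:,:2],axis=1)<.04]
    h=D[(D[:,2]>-.034)&(D[:,2]<.027)&(abs(D[:,1])<.0235)];s=D[(D[:,2]>-.1)&(D[:,2]<-.042)&(abs(D[:,1])<.012)]
    def f(p):
        o=[]
        for q,rr in((h,.024),(s,.0075)):
            x=q[:,0]-p[0]-p[2]*q[:,2];y=q[:,1]-p[1]-p[3]*q[:,2];o.append((np.hypot(x,y)-rr)*1000/np.sqrt(len(q)))
        return np.concatenate(o)
    k=least_squares(f,[0,0,0,0],loss="soft_l1",f_scale=.05);J=np.linalg.inv(k.jac.T@k.jac)
    print("n",len(h),len(s),"off mm",k.x[:2]*1000,"tilt deg",np.degrees(k.x[2:]),"cost",k.cost)
if __name__=="__main__":
    g=t+R[:,2]*.006
    P1=pts(camera("scene"));tilt(P1,g)
    for i in range(2):tilt(pts(camera("scene")),g)
E
python3 tilt.py
```

```text
t 10.8 tcp [0.5121 0.0562 0.2058] yaw [-3.1415 -0.0013 -0.0694] F [-0.2458  0.0831 -3.1636] w 0.04658063327172192 66.97022080421448
n 633 111 off mm [0.1021 0.5853] tilt deg [-4.0029  0.432 ] cost 2.792227286550929
n 638 113 off mm [0.015  0.6623] tilt deg [-4.1377  0.4797] cost 2.921916586283719
n 638 110 off mm [-0.1739  0.7164] tilt deg [-11.5063   0.0865] cost 4.190266481886534
```

```bash
cat > strip.py <<'E'
from st import *
def strip(g,n=3,dz=0):
    D=np.concatenate([(pts(camera("scene"))-g).reshape(-1,3) for _ in range(n)])
    Z=[];X=[]
    for z,w,rr in[(z,.004,24) for z in np.arange(-.026,.021,.008)]+[(z,.004,7.5) for z in np.arange(-.1,-.045,.008)]+[(-.112,.0025,15)]:
        q=D[(abs(D[:,2]-z)<w)&(abs(D[:,1]-.0005)<rr*.0004)&(abs(D[:,0])<.04)]
        if len(q)<5: continue
        x=np.median(q[:,0])*1000-rr*.985 if rr<25 else 0; x+= .015*rr if rr==15 else 0
        Z.append(z);X.append(x);print(round(z,3),rr,len(q),round(x,2),end=" | ")
    Z=np.array(Z);X=np.array(X)
    for nm,m in(("all",Z<1),("head",Z>-.04),("stem",(Z<-.04)&(Z>-.105))):
        if m.sum()>2: print("\n",nm,np.degrees(np.polyfit(Z[m],X[m]/1000,1)[0]),end="")
    print()
if __name__=="__main__": strip(t+R[:,2]*.006)
E
python3 strip.py
```

```text
t 10.95 tcp [0.512  0.0565 0.2055] yaw [ 3.1415 -0.0006 -0.0691] F [-0.0601 -0.112  -3.7305] w 0.046929859930325474 66.97039604187012
-0.026 24 78 1.81 | -0.018 24 75 1.2 | -0.01 24 76 0.69 | -0.002 24 87 0.3 | 0.006 24 89 -0.74 | 0.014 24 88 -1.13 | -0.1 7.5 26 6.44 | -0.092 7.5 27 6.08 | -0.084 7.5 24 5.99 | -0.076 7.5 16 5.64 | -0.068 7.5 19 5.07 | -0.06 7.5 23 3.72 | -0.052 7.5 12 4.3 | -0.112 15 53 2.29 | 
 all -3.116913842640349
 head -4.273688403644273
 stem -3.0874072399429315
```

Head and stem slices agree that the lamp is tilted about 3.7° in the grip, with its head towards -x. I'll correct that while lowering.

>>> arm_command([
  {"grip": 0.8, "tx": -0.001, "ty": 0, "tz": -0.004, "rx": 0, "ry": 0.015, "rz": 0},
  {"grip": 0.8, "tx": -0.001, "ty": 0, "tz": -0.012, "rx": 0, "ry": 0.04, "rz": 0},
  {"grip": 0.8, "tx": -0.001, "ty": 0, "tz": -0.022, "rx": 0, "ry": 0.063, "rz": 0},
  {"grip": 0.8, "tx": -0.001, "ty": 0, "tz": -0.033, "rx": 0, "ry": 0.063, "rz": 0},
  {"grip": 0.8, "tx": -0.001, "ty": 0, "tz": -0.044, "rx": 0, "ry": 0.063, "rz": 0},
  {"grip": 0.8, "tx": -0.001, "ty": 0, "tz": -0.053, "rx": 0, "ry": 0.063, "rz": 0},
  {"grip": 0.8, "tx": -0.001, "ty": 0, "tz": -0.059, "rx": 0, "ry": 0.063, "rz": 0},
  {"grip": 0.8, "tx": -0.001, "ty": 0, "tz": -0.06, "rx": 0, "ry": 0.063, "rz": 0},
  {"grip": 0.8, "tx": -0.001, "ty": 0, "tz": -0.06, "rx": 0, "ry": 0.063, "rz": 0},
])

```text
time_s: 12.0
tcp_pos: [0.5111, 0.0567, 0.1452]
ee_rot: [3.137, 0.063, -0.069]
ft_force: [0.3, -0.9, -2.5]
gripper_width: 0.0468
gripper_force: 67.0
```

```bash
python3 - <<'E'
from strip import *
g=t+np.array([0,0,-.006]); strip(g)
P=pts(camera("scene"));q=(P-g)[(np.linalg.norm((P-g)[...,:2],axis=-1)<.03)&(P[...,2]>.004)&(P[...,2]<.04)]
h=np.histogram(q[:,2]+g[2],np.arange(.008,.042,.002));print(np.c_[h[1][:-1],h[0]].T)
E
```

```text
t 12.0 tcp [0.5111 0.0567 0.1452] yaw [ 3.1367  0.0627 -0.0688] F [ 0.2923 -0.8768 -2.5093] w 0.04682953203787571 66.98193311691284
-0.026 24 63 -0.26 | -0.018 24 65 -0.36 | -0.01 24 70 -0.07 | -0.002 24 72 -0.18 | 0.006 24 73 -0.64 | 0.014 24 83 -0.23 | -0.1 7.5 26 0.4 | -0.092 7.5 22 -0.09 | -0.084 7.5 23 0.02 | -0.076 7.5 17 0.13 | -0.068 7.5 15 -0.76 | -0.06 7.5 14 0.11 | -0.112 15 39 -6.25 | 
 all 0.7792825729825189
 head -0.1622052014321926
 stem -0.6881438712854692
[[ 0.008  0.01   0.012  0.014  0.016  0.018  0.02   0.022  0.024  0.026
   0.028  0.03   0.032  0.034  0.036  0.038]
 [ 3.    49.    98.    21.     2.     8.     6.    16.    43.    17.
   2.     7.     2.     1.     5.     5.   ]]
```

Upright now, within about 0.3°. Lower gently until contact.

>>> arm_command([
  {"grip": 0.8, "tx": 0, "ty": 0, "tz": -0.001, "rx": 0, "ry": 0, "rz": 0},
  {"grip": 0.8, "tx": 0, "ty": 0, "tz": -0.002, "rx": 0, "ry": 0, "rz": 0},
  {"grip": 0.8, "tx": 0, "ty": 0, "tz": -0.003, "rx": 0, "ry": 0, "rz": 0},
  {"grip": 0.8, "tx": 0, "ty": 0, "tz": -0.004, "rx": 0, "ry": 0, "rz": 0},
  {"grip": 0.8, "tx": 0, "ty": 0, "tz": -0.005, "rx": 0, "ry": 0, "rz": 0},
  {"grip": 0.8, "tx": 0, "ty": 0, "tz": -0.005, "rx": 0, "ry": 0, "rz": 0},
])

```text
time_s: 12.8
tcp_pos: [0.5113, 0.0566, 0.1413]
ee_rot: [3.137, 0.062, -0.068]
ft_force: [-2.1, -0.9, 6.2]
gripper_width: 0.0465
gripper_force: 67.9
```

>>> arm_command([
  {"grip": 0.8, "tx": 0, "ty": 0, "tz": -0.001, "rx": 0, "ry": 0, "rz": 0},
  {"grip": 0.8, "tx": 0, "ty": 0, "tz": -0.002, "rx": 0, "ry": 0, "rz": 0},
  {"grip": 0.8, "tx": 0, "ty": 0, "tz": -0.002, "rx": 0, "ry": 0, "rz": 0},
])

```text
time_s: 13.1
tcp_pos: [0.5118, 0.0566, 0.1412]
ee_rot: [3.137, 0.06, -0.068]
ft_force: [-4.9, 0.6, 15.8]
gripper_width: 0.0467
gripper_force: 68.9
```

Contact. Ease the load, then open.

>>> arm_command([
  {"grip": 0.8, "tx": 0, "ty": 0, "tz": 0.001, "rx": 0, "ry": 0, "rz": 0},
  {"grip": 0.8, "tx": 0, "ty": 0, "tz": 0.002, "rx": 0, "ry": 0, "rz": 0},
  {"grip": 0.8, "tx": 0, "ty": 0, "tz": 0.0027, "rx": 0, "ry": 0, "rz": 0},
  {"grip": 0.8, "tx": 0, "ty": 0, "tz": 0.0027, "rx": 0, "ry": 0, "rz": 0},
], newtons=20)

```text
time_s: 13.5
tcp_pos: [0.5113, 0.0566, 0.1413]
ee_rot: [3.137, 0.062, -0.069]
ft_force: [-1.1, 0.0, 4.3]
gripper_width: 0.0467
gripper_force: 67.6
```

```bash
python3 - <<'E'
from strip import *
strip(t+np.array([0,0,-.006]))
E
```

```text
t 13.5 tcp [0.5113 0.0566 0.1413] yaw [ 3.1367  0.0621 -0.0687] F [-1.0958  0.0297  4.3011] w 0.0466557630074302 67.64397740364075
-0.026 24 67 -0.46 | -0.018 24 67 -0.11 | -0.01 24 72 -0.61 | -0.002 24 69 -0.51 | 0.006 24 66 -0.43 | 0.014 24 81 -0.53 | -0.1 7.5 22 -0.57 | -0.092 7.5 20 -0.76 | -0.084 7.5 23 -0.05 | -0.076 7.5 18 0.16 | -0.068 7.5 18 0.28 | -0.06 7.5 17 -0.78 | -0.112 15 31 -7.26 | 
 all 1.0168357656784142
 head -0.24819304271022669
 stem 0.46493435937124505
```

>>> arm_command([
  {"grip": -0.12, "tx": 0, "ty": 0, "tz": 0, "rx": 0, "ry": 0, "rz": 0},
  {"grip": -0.15, "tx": 0, "ty": 0, "tz": 0, "rx": 0, "ry": 0, "rz": 0},
  {"grip": -0.2, "tx": 0, "ty": 0, "tz": 0, "rx": 0, "ry": 0, "rz": 0},
  {"grip": -0.3, "tx": 0, "ty": 0, "tz": 0, "rx": 0, "ry": 0, "rz": 0},
  {"grip": -0.5, "tx": 0, "ty": 0, "tz": 0, "rx": 0, "ry": 0, "rz": 0},
  {"grip": -0.8, "tx": 0, "ty": 0, "tz": 0, "rx": 0, "ry": 0, "rz": 0},
  {"grip": -1, "tx": 0, "ty": 0, "tz": 0, "rx": 0, "ry": 0, "rz": 0},
  {"grip": -1, "tx": 0, "ty": 0, "tz": 0, "rx": 0, "ry": 0, "rz": 0},
])

```text
time_s: 14.45
tcp_pos: [0.511, 0.0567, 0.1408]
ee_rot: [3.137, 0.063, -0.069]
ft_force: [-0.3, -0.4, 0.3]
gripper_width: 0.0856
gripper_force: 0.0
```

```bash
python3 - <<'E'
from strip import *
strip(np.array([.5113,.0566,.1353]))
E
```

```text
t 14.45 tcp [0.511  0.0567 0.1408] yaw [ 3.1368  0.063  -0.069 ] F [-0.3022 -0.3557  0.2794] w 0.08559526697610575 0.0
-0.026 24 70 0.08 | -0.018 24 69 0.08 | -0.01 24 66 0.1 | -0.002 24 69 -0.18 | 0.006 24 68 0.31 | 0.014 24 79 0.02 | -0.1 7.5 19 0.47 | -0.092 7.5 25 0.61 | -0.084 7.5 22 0.25 | -0.076 7.5 21 1.0 | -0.068 7.5 13 0.65 | -0.06 7.5 17 0.38 | -0.112 15 35 -7.52 | 
 all 0.9734042311588428
 head 0.02761569402079196
 stem 0.0875158353180561
```

Standing upright and free. Withdraw straight up.

>>> arm_command([
  {"grip": -1, "tx": 0, "ty": 0, "tz": 0.008, "rx": 0, "ry": 0, "rz": 0},
  {"grip": -1, "tx": 0, "ty": 0, "tz": 0.024, "rx": 0, "ry": 0, "rz": 0},
  {"grip": -1, "tx": 0, "ty": 0, "tz": 0.05, "rx": 0, "ry": 0, "rz": 0},
  {"grip": -1, "tx": 0, "ty": 0, "tz": 0.085, "rx": 0, "ry": 0, "rz": 0},
  {"grip": -1, "tx": -0.01, "ty": -0.02, "tz": 0.12, "rx": 0, "ry": -0.063, "rz": 0},
  {"grip": -1, "tx": -0.02, "ty": -0.06, "tz": 0.13, "rx": 0, "ry": -0.063, "rz": 0},
  {"grip": -1, "tx": -0.03, "ty": -0.1, "tz": 0.13, "rx": 0, "ry": -0.063, "rz": 0},
  {"grip": -1, "tx": -0.03, "ty": -0.14, "tz": 0.13, "rx": 0, "ry": -0.063, "rz": 0},
  {"grip": -1, "tx": -0.02, "ty": -0.17, "tz": 0.13, "rx": 0, "ry": -0.063, "rz": 0},
  {"grip": -1, "tx": -0.02, "ty": -0.17, "tz": 0.13, "rx": 0, "ry": -0.063, "rz": 0},
])

```text
time_s: 15.6
tcp_pos: [0.4911, -0.1163, 0.2713]
ee_rot: [3.14, -0.0, -0.073]
ft_force: [1.1, 0.3, -0.0]
gripper_width: 0.0854
gripper_force: 0.0
```

>>> arm_command([
  {"grip": 1, "tx": 0, "ty": 0, "tz": 0, "rx": 0, "ry": 0, "rz": -0.145},
  {"grip": 1, "tx": 0, "ty": 0, "tz": 0, "rx": 0, "ry": 0, "rz": -0.29},
  {"grip": 1, "tx": 0, "ty": 0, "tz": 0, "rx": 0, "ry": 0, "rz": -0.435},
  {"grip": 1, "tx": 0, "ty": 0, "tz": 0, "rx": 0, "ry": 0, "rz": -0.58},
  {"grip": 1, "tx": 0, "ty": 0, "tz": 0, "rx": 0, "ry": 0, "rz": -0.725},
  {"grip": 1, "tx": 0, "ty": 0, "tz": 0, "rx": 0, "ry": 0, "rz": -0.87},
  {"grip": 1, "tx": 0, "ty": 0, "tz": 0, "rx": 0, "ry": 0, "rz": -1.015},
  {"grip": 1, "tx": 0, "ty": 0, "tz": 0, "rx": 0, "ry": 0, "rz": -1.16},
  {"grip": 1, "tx": 0, "ty": 0, "tz": 0, "rx": 0, "ry": 0, "rz": -1.305},
  {"grip": 1, "tx": 0, "ty": 0, "tz": 0, "rx": 0, "ry": 0, "rz": -1.45},
])

```text
time_s: 16.6
tcp_pos: [0.4909, -0.1128, 0.2714]
ee_rot: [-3.142, 0.0, -1.524]
ft_force: [0.2, -0.6, -0.8]
gripper_width: 0.0001
gripper_force: 0.0
```

```bash
python3 - <<'E'
from strip import *
strip(np.array([.5113,.0566,.1353]))
yaw=-1.64; Rt=Ro.from_euler("xyz",[np.pi,0,yaw]).as_matrix()
print("rotvec",Ro.from_matrix(Rt@R.T).as_rotvec())
P=pts(camera("scene"))
q=box(P,[.45,-.1,.03],[.56,-.03,.062]);print("fin",len(q),q.mean(0),np.percentile(q,[3,97],axis=0))
E
```

```text
t 16.6 tcp [ 0.4909 -0.1128  0.2714] yaw [-3.1415  0.0002 -1.5243] F [ 0.173  -0.6474 -0.7639] w 0.00012559644222037892 0.0
-0.026 24 68 0.37 | -0.018 24 70 0.04 | -0.01 24 66 0.04 | -0.002 24 72 -0.32 | 0.006 24 67 0.08 | 0.014 24 77 0.01 | -0.1 7.5 22 -0.2 | -0.092 7.5 22 -0.07 | -0.084 7.5 20 0.29 | -0.076 7.5 21 0.31 | -0.068 7.5 14 0.19 | -0.06 7.5 18 0.22 | -0.112 15 29 -6.34 | 
 all 0.9758353190172891
 head -0.41199874285173327
 stem 0.5949948994745852
rotvec [-0.0002  0.     -0.1157]
fin 106 [ 0.5109 -0.0598  0.0477] [[ 0.4839 -0.0655  0.0315]
 [ 0.5308 -0.0549  0.056 ]]
```

>>> arm_command([
  {"grip": 1, "tx": 0.009, "ty": -0.001, "tz": -0.03, "rx": 0, "ry": 0, "rz": -0.115},
  {"grip": 1, "tx": 0.009, "ty": -0.001, "tz": -0.065, "rx": 0, "ry": 0, "rz": -0.115},
  {"grip": 1, "tx": 0.009, "ty": -0.001, "tz": -0.1, "rx": 0, "ry": 0, "rz": -0.115},
  {"grip": 1, "tx": 0.009, "ty": -0.001, "tz": -0.14, "rx": 0, "ry": 0, "rz": -0.115},
  {"grip": 1, "tx": 0.009, "ty": -0.001, "tz": -0.175, "rx": 0, "ry": 0, "rz": -0.115},
  {"grip": 1, "tx": 0.009, "ty": -0.001, "tz": -0.205, "rx": 0, "ry": 0, "rz": -0.115},
  {"grip": 1, "tx": 0.009, "ty": -0.001, "tz": -0.22, "rx": 0, "ry": 0, "rz": -0.115},
  {"grip": 1, "tx": 0.009, "ty": -0.001, "tz": -0.221, "rx": 0, "ry": 0, "rz": -0.115},
  {"grip": 1, "tx": 0.009, "ty": -0.001, "tz": -0.221, "rx": 0, "ry": 0, "rz": -0.115},
])

```text
time_s: 17.7
tcp_pos: [0.5004, -0.1143, 0.0503]
ee_rot: [3.141, -0.0, -1.632]
ft_force: [0.4, 0.3, 1.0]
gripper_width: 0.0001
gripper_force: 0.0
```

>>> arm_command([
  {"grip": 1, "tx": 0, "ty": 0.004, "tz": 0, "rx": 0, "ry": 0, "rz": 0},
  {"grip": 1, "tx": 0.001, "ty": 0.009, "tz": 0, "rx": 0, "ry": 0, "rz": 0},
  {"grip": 1, "tx": 0.001, "ty": 0.014, "tz": 0, "rx": 0, "ry": 0, "rz": 0},
  {"grip": 1, "tx": 0.0015, "ty": 0.019, "tz": 0, "rx": 0, "ry": 0, "rz": 0},
  {"grip": 1, "tx": 0.002, "ty": 0.023, "tz": 0, "rx": 0, "ry": 0, "rz": 0},
  {"grip": 1, "tx": 0.002, "ty": 0.025, "tz": 0, "rx": 0, "ry": 0, "rz": 0},
  {"grip": 1, "tx": 0.002, "ty": 0.027, "tz": 0, "rx": 0, "ry": 0, "rz": 0},
  {"grip": 1, "tx": 0.002, "ty": 0.029, "tz": 0, "rx": 0, "ry": 0, "rz": 0},
])

```text
time_s: 18.5
tcp_pos: [0.5019, -0.0852, 0.0497]
ee_rot: [3.141, 0.0, -1.634]
ft_force: [0.2, -0.1, -0.3]
gripper_width: 0.0002
gripper_force: 0.0
```

>>> arm_command([
  {"grip": 1, "tx": 0.0001, "ty": 0.0015, "tz": 0, "rx": 0, "ry": 0, "rz": 0},
  {"grip": 1, "tx": 0.0002, "ty": 0.003, "tz": 0, "rx": 0, "ry": 0, "rz": 0},
  {"grip": 1, "tx": 0.0003, "ty": 0.0045, "tz": 0, "rx": 0, "ry": 0, "rz": 0},
  {"grip": 1, "tx": 0.0004, "ty": 0.006, "tz": 0, "rx": 0, "ry": 0, "rz": 0},
  {"grip": 1, "tx": 0.0005, "ty": 0.0075, "tz": 0, "rx": 0, "ry": 0, "rz": 0},
  {"grip": 1, "tx": 0.0006, "ty": 0.009, "tz": 0, "rx": 0, "ry": 0, "rz": 0},
  {"grip": 1, "tx": 0.0007, "ty": 0.0105, "tz": 0, "rx": 0, "ry": 0, "rz": 0},
  {"grip": 1, "tx": 0.0008, "ty": 0.012, "tz": 0, "rx": 0, "ry": 0, "rz": 0},
  {"grip": 1, "tx": 0.0009, "ty": 0.0135, "tz": 0, "rx": 0, "ry": 0, "rz": 0},
  {"grip": 1, "tx": 0.001, "ty": 0.015, "tz": 0, "rx": 0, "ry": 0, "rz": 0},
])

```text
time_s: 19.5
tcp_pos: [0.5026, -0.0712, 0.0498]
ee_rot: [3.14, -0.001, -1.634]
ft_force: [-0.5, -5.1, 0.4]
gripper_width: 0.0003
gripper_force: 2.7
```

```bash
cat > lamp.py <<'E'
from st import *
P=pts(camera("scene"))
q=box(P,[.48,.0,.1],[.56,.26,.16]);q=q[q[:,0]<.545];print("head",len(q),"y mid",np.percentile(q[:,1],[3,97]).mean(),"x front",np.percentile(q[:,0],97))
y=np.percentile(q[:,1],[3,97]).mean();xs=[]
for z in np.arange(.104,.155,.008):
    s=q[(abs(q[:,2]-z)<.004)&(abs(q[:,1]-y)<.01)];xs.append((z,np.median(s[:,0]),np.percentile(q[abs(q[:,2]-z)<.004][:,1],[3,97]).mean()))
xs=np.array(xs);print("tilt x,y deg",np.degrees(np.polyfit(xs[:,0],xs[:,1],1)[0]),np.degrees(np.polyfit(xs[:,0],xs[:,2],1)[0]))
q=box(P,[.45,t[1]+.008,.03],[.56,t[1]+.03,.062]);print("fin",len(q),"y",np.median(q[:,1]))
E
python3 lamp.py
```

```text
t 19.5 tcp [ 0.5026 -0.0712  0.0498] yaw [ 3.1401 -0.0014 -1.6337] F [-0.5058 -5.0752  0.427 ] w 0.00029081412606080873 2.7079894859343767
head 674 y mid 0.14488692441837664 x front 0.5416868567873537
tilt x,y deg nan 8.643157625013286
fin 111 y -0.05421107533236629
  return _methods._mean(a, axis=axis, dtype=dtype,
  ret = ret.dtype.type(ret / rcount)
```

In contact, with about 5 N of sliding friction. Continue gently and check the lamp.

>>> arm_command([
  {"grip": 1, "tx": 0.0001, "ty": 0.0017, "tz": 0, "rx": 0, "ry": 0, "rz": 0},
  {"grip": 1, "tx": 0.0002, "ty": 0.0035, "tz": 0, "rx": 0, "ry": 0, "rz": 0},
  {"grip": 1, "tx": 0.0004, "ty": 0.0055, "tz": 0, "rx": 0, "ry": 0, "rz": 0},
  {"grip": 1, "tx": 0.0005, "ty": 0.0075, "tz": 0, "rx": 0, "ry": 0, "rz": 0},
  {"grip": 1, "tx": 0.0007, "ty": 0.0095, "tz": 0, "rx": 0, "ry": 0, "rz": 0},
  {"grip": 1, "tx": 0.0008, "ty": 0.0115, "tz": 0, "rx": 0, "ry": 0, "rz": 0},
  {"grip": 1, "tx": 0.0009, "ty": 0.0135, "tz": 0, "rx": 0, "ry": 0, "rz": 0},
  {"grip": 1, "tx": 0.0011, "ty": 0.0155, "tz": 0, "rx": 0, "ry": 0, "rz": 0},
  {"grip": 1, "tx": 0.0012, "ty": 0.0175, "tz": 0, "rx": 0, "ry": 0, "rz": 0},
  {"grip": 1, "tx": 0.0013, "ty": 0.0195, "tz": 0, "rx": 0, "ry": 0, "rz": 0},
])

```text
time_s: 20.55
tcp_pos: [0.5039, -0.0516, 0.0498]
ee_rot: [3.14, -0.001, -1.634]
ft_force: [-0.6, -5.6, 0.2]
gripper_width: 0.0001
gripper_force: 2.7
```

```bash
sed -i 's/\[.48,.0,.1\],\[.56,.26,.16\]/[.48,t[1]+.136-.03,.1],[.57,t[1]+.136+.03,.16]/; s/q=q\[q\[:,0\]<.545\];//' lamp.py; python3 lamp.py
```

```text
t 20.55 tcp [ 0.5039 -0.0516  0.0498] yaw [ 3.1403 -0.0012 -1.6337] F [-0.5505 -5.6465  0.1527] w 0.0001470099767101577 2.7436839044094086
head 505 y mid 0.0816546986589218 x front 0.5393919869086612
tilt x,y deg 0.7398579921106376 1.1269037592038071
fin 109 y -0.0344978822066444
```

>>> arm_command([
  {"grip": 1, "tx": 0.0001, "ty": 0.0015, "tz": 0, "rx": 0, "ry": 0, "rz": 0},
  {"grip": 1, "tx": 0.0003, "ty": 0.0037, "tz": 0, "rx": 0, "ry": 0, "rz": 0},
  {"grip": 1, "tx": 0.0004, "ty": 0.006, "tz": 0, "rx": 0, "ry": 0, "rz": 0},
  {"grip": 1, "tx": 0.0006, "ty": 0.0085, "tz": 0, "rx": 0, "ry": 0, "rz": 0},
  {"grip": 1, "tx": 0.0008, "ty": 0.011, "tz": 0, "rx": 0, "ry": 0, "rz": 0},
  {"grip": 1, "tx": 0.0009, "ty": 0.0135, "tz": 0, "rx": 0, "ry": 0, "rz": 0},
  {"grip": 1, "tx": 0.0011, "ty": 0.016, "tz": 0, "rx": 0, "ry": 0, "rz": 0},
  {"grip": 1, "tx": 0.0013, "ty": 0.0185, "tz": 0, "rx": 0, "ry": 0, "rz": 0},
  {"grip": 1, "tx": 0.0014, "ty": 0.021, "tz": 0, "rx": 0, "ry": 0, "rz": 0},
  {"grip": 1, "tx": 0.0016, "ty": 0.0235, "tz": 0, "rx": 0, "ry": 0, "rz": 0},
])

```text
time_s: 21.6
tcp_pos: [0.5056, -0.028, 0.0498]
ee_rot: [3.14, -0.001, -1.634]
ft_force: [0.2, -4.7, 0.8]
gripper_width: 0.0004
gripper_force: 2.8
```

>>> arm_command([
  {"grip": 1, "tx": 0.0002, "ty": 0.0025, "tz": 0, "rx": 0, "ry": 0, "rz": 0},
  {"grip": 1, "tx": 0.0003, "ty": 0.005, "tz": 0, "rx": 0, "ry": 0, "rz": 0},
  {"grip": 1, "tx": 0.0005, "ty": 0.0075, "tz": 0, "rx": 0, "ry": 0, "rz": 0},
  {"grip": 1, "tx": 0.0007, "ty": 0.01, "tz": 0, "rx": 0, "ry": 0, "rz": 0},
  {"grip": 1, "tx": 0.0009, "ty": 0.0125, "tz": 0, "rx": 0, "ry": 0, "rz": 0},
  {"grip": 1, "tx": 0.001, "ty": 0.015, "tz": 0, "rx": 0, "ry": 0, "rz": 0},
  {"grip": 1, "tx": 0.0012, "ty": 0.0175, "tz": 0, "rx": 0, "ry": 0, "rz": 0},
  {"grip": 1, "tx": 0.0014, "ty": 0.02, "tz": 0, "rx": 0, "ry": 0, "rz": 0},
  {"grip": 1, "tx": 0.0016, "ty": 0.0225, "tz": 0, "rx": 0, "ry": 0, "rz": 0},
  {"grip": 1, "tx": 0.0017, "ty": 0.025, "tz": 0, "rx": 0, "ry": 0, "rz": 0},
])

```text
time_s: 22.6
tcp_pos: [0.5072, -0.003, 0.0498]
ee_rot: [3.14, -0.001, -1.634]
ft_force: [-0.4, -5.9, 0.8]
gripper_width: 0.0002
gripper_force: 2.9
```

```bash
python3 lamp.py
```

```text
t 22.6 tcp [ 0.5072 -0.003   0.0498] yaw [ 3.1402 -0.0011 -1.6338] F [-0.4205 -5.9158  0.7866] w 0.00019677929695450022 2.8985778987407684
head 515 y mid 0.12995182172780573 x front 0.5426598288197
tilt x,y deg 0.3707924860770037 0.5733246792216034
fin 98 y 0.01339471555638604
```

>>> arm_command([
  {"grip": 1, "tx": 0.0001, "ty": 0.0015, "tz": 0, "rx": 0, "ry": 0, "rz": 0},
  {"grip": 1, "tx": 0.0003, "ty": 0.004, "tz": 0, "rx": 0, "ry": 0, "rz": 0},
  {"grip": 1, "tx": 0.0005, "ty": 0.0065, "tz": 0, "rx": 0, "ry": 0, "rz": 0},
  {"grip": 1, "tx": 0.0006, "ty": 0.009, "tz": 0, "rx": 0, "ry": 0, "rz": 0},
  {"grip": 1, "tx": 0.0008, "ty": 0.0115, "tz": 0, "rx": 0, "ry": 0, "rz": 0},
  {"grip": 1, "tx": 0.001, "ty": 0.014, "tz": 0, "rx": 0, "ry": 0, "rz": 0},
  {"grip": 1, "tx": 0.0011, "ty": 0.0165, "tz": 0, "rx": 0, "ry": 0, "rz": 0},
  {"grip": 1, "tx": 0.0013, "ty": 0.019, "tz": 0, "rx": 0, "ry": 0, "rz": 0},
  {"grip": 1, "tx": 0.0015, "ty": 0.0215, "tz": 0, "rx": 0, "ry": 0, "rz": 0},
  {"grip": 1, "tx": 0.0017, "ty": 0.024, "tz": 0, "rx": 0, "ry": 0, "rz": 0},
])

```text
time_s: 23.65
tcp_pos: [0.5089, 0.0209, 0.0498]
ee_rot: [3.14, -0.001, -1.634]
ft_force: [-0.5, -6.6, 0.9]
gripper_width: -0.0002
gripper_force: 3.0
```

>>> arm_command([
  {"grip": 1, "tx": 0.0001, "ty": 0.002, "tz": 0, "rx": 0, "ry": 0, "rz": 0},
  {"grip": 1, "tx": 0.0003, "ty": 0.004, "tz": 0, "rx": 0, "ry": 0, "rz": 0},
  {"grip": 1, "tx": 0.0004, "ty": 0.0055, "tz": 0, "rx": 0, "ry": 0, "rz": 0},
  {"grip": 1, "tx": 0.0005, "ty": 0.007, "tz": 0, "rx": 0, "ry": 0, "rz": 0},
  {"grip": 1, "tx": 0.0006, "ty": 0.0083, "tz": 0, "rx": 0, "ry": 0, "rz": 0},
  {"grip": 1, "tx": 0.0007, "ty": 0.0095, "tz": 0, "rx": 0, "ry": 0, "rz": 0},
  {"grip": 1, "tx": 0.0007, "ty": 0.0105, "tz": 0, "rx": 0, "ry": 0, "rz": 0},
  {"grip": 1, "tx": 0.0008, "ty": 0.0115, "tz": 0, "rx": 0, "ry": 0, "rz": 0},
  {"grip": 1, "tx": 0.0008, "ty": 0.0125, "tz": 0, "rx": 0, "ry": 0, "rz": 0},
  {"grip": 1, "tx": 0.0009, "ty": 0.0135, "tz": 0, "rx": 0, "ry": 0, "rz": 0},
])

```text
time_s: 24.65
tcp_pos: [0.5098, 0.0343, 0.0498]
ee_rot: [3.14, -0.001, -1.634]
ft_force: [-0.0, -6.0, 1.6]
gripper_width: 0.0
gripper_force: 3.1
```

>>> arm_command([
  {"grip": 1, "tx": 0.0001, "ty": 0.001, "tz": 0, "rx": 0, "ry": 0, "rz": 0},
  {"grip": 1, "tx": 0.0001, "ty": 0.002, "tz": 0, "rx": 0, "ry": 0, "rz": 0},
  {"grip": 1, "tx": 0.0002, "ty": 0.003, "tz": 0, "rx": 0, "ry": 0, "rz": 0},
  {"grip": 1, "tx": 0.0003, "ty": 0.004, "tz": 0, "rx": 0, "ry": 0, "rz": 0},
])

```text
time_s: 25.05
tcp_pos: [0.51, 0.0383, 0.0498]
ee_rot: [3.14, -0.001, -1.634]
ft_force: [-0.8, -5.3, 2.0]
gripper_width: 0.0
gripper_force: 3.1
```

>>> arm_command([
  {"grip": 1, "tx": 0.0001, "ty": 0.0008, "tz": 0, "rx": 0, "ry": 0, "rz": 0},
  {"grip": 1, "tx": 0.0001, "ty": 0.0016, "tz": 0, "rx": 0, "ry": 0, "rz": 0},
  {"grip": 1, "tx": 0.0002, "ty": 0.0024, "tz": 0, "rx": 0, "ry": 0, "rz": 0},
  {"grip": 1, "tx": 0.0002, "ty": 0.003, "tz": 0, "rx": 0, "ry": 0, "rz": 0},
])

```text
time_s: 25.45
tcp_pos: [0.51, 0.0401, 0.0498]
ee_rot: [3.139, -0.003, -1.633]
ft_force: [0.4, -13.4, 1.9]
gripper_width: -0.0001
gripper_force: 6.5
```

>>> arm_command([
  {"grip": 1, "tx": 0.0001, "ty": 0.0008, "tz": 0, "rx": 0, "ry": 0, "rz": 0},
  {"grip": 1, "tx": 0.0001, "ty": 0.0016, "tz": 0, "rx": 0, "ry": 0, "rz": 0},
  {"grip": 1, "tx": 0.0002, "ty": 0.0024, "tz": 0, "rx": 0, "ry": 0, "rz": 0},
])

```text
time_s: 25.75
tcp_pos: [0.5098, 0.0403, 0.0498]
ee_rot: [3.138, -0.007, -1.633]
ft_force: [2.3, -23.4, 2.6]
gripper_width: -0.0001
gripper_force: 11.6
```

```bash
python3 lamp.py
```

```text
t 25.75 tcp [0.5098 0.0403 0.0498] yaw [ 3.1382 -0.0073 -1.6331] F [  2.276  -23.3658   2.5681] w -5.2520381068594945e-05 11.584140211343765
head 498 y mid 0.17204396293601634 x front 0.5455278527009256
tilt x,y deg 0.2688583945556254 0.366591786032691
fin 89 y 0.056596867209177136
```

The carrier is hard against the stop: force rose with no motion. The lamp is upright. Back off gently, retreat and verify.

>>> arm_command([
  {"grip": 1, "tx": 0, "ty": -0.002, "tz": 0, "rx": 0, "ry": 0, "rz": 0},
  {"grip": 1, "tx": 0, "ty": -0.004, "tz": 0, "rx": 0, "ry": 0, "rz": 0},
  {"grip": 1, "tx": 0, "ty": -0.007, "tz": 0, "rx": 0, "ry": 0, "rz": 0},
  {"grip": 1, "tx": 0, "ty": -0.015, "tz": 0, "rx": 0, "ry": 0, "rz": 0},
  {"grip": 1, "tx": -0.002, "ty": -0.035, "tz": 0, "rx": 0, "ry": 0, "rz": 0},
  {"grip": 1, "tx": -0.005, "ty": -0.06, "tz": 0.01, "rx": 0, "ry": 0, "rz": 0},
  {"grip": 1, "tx": -0.02, "ty": -0.09, "tz": 0.05, "rx": 0, "ry": 0, "rz": 0},
  {"grip": 1, "tx": -0.05, "ty": -0.12, "tz": 0.09, "rx": 0, "ry": 0, "rz": 0},
  {"grip": 1, "tx": -0.08, "ty": -0.15, "tz": 0.13, "rx": 0, "ry": 0, "rz": 0},
  {"grip": 1, "tx": -0.1, "ty": -0.16, "tz": 0.15, "rx": 0, "ry": 0, "rz": 0},
])

```text
time_s: 26.8
tcp_pos: [0.4101, -0.1165, 0.2013]
ee_rot: [-3.141, 0.001, -1.634]
ft_force: [1.0, -0.6, 0.4]
gripper_width: -0.0002
gripper_force: 0.0
```

```bash
sed 's/^P=pts/t=np.array([.5098,.0403,.05]);P=pts/' lamp.py > l2.py; python3 l2.py; python3 - <<'E'
from h import *
save("end",camera("scene")["img"],1.4)
E
```

```text
t 26.8 tcp [ 0.4101 -0.1165  0.2013] yaw [-3.141   0.0005 -1.6339] F [ 0.9595 -0.6231  0.4022] w -0.00015050619231687378 0.0
head 498 y mid 0.17183867990988078 x front 0.5456839284728731
tilt x,y deg 1.32783442966794 1.2966350521930405
fin 88 y 0.05662370219569577
```

View pics/end.png

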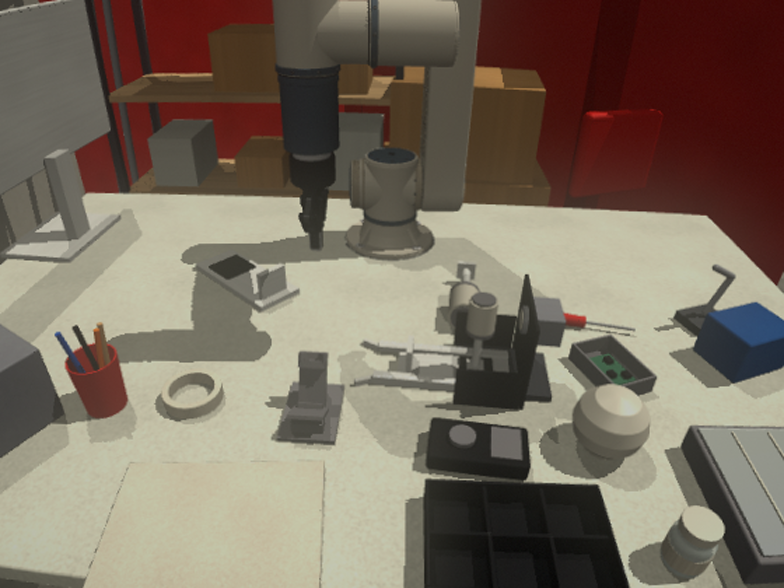

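The lamp stands upright at (482,320), the carrier is home with its fin near (410,355), and the other things are where they were. Handing in.

```bash
python3 -c "
from workcell import r
print(r.job_done())"
```

```text
the job is handed in; nothing more can be done
None
```

The carrier is home against the rail's stop with the lamp standing upright and released on its pad; the other things on the bench were left where they were, and the job was handed in at about 27 s (the judging result was not shown).

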